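Unscrew the cap of the slanted microscope port and stand it in the tray

TASK

The black screw cap with the grip bar has to come off the slanted port of the white microscope: unscrew it anticlockwise, regrasping as you go, until the thread lets go, without forcing it. Then lift it away, set it down (do not drop it) upright on its rim in the shallow steel tray, and let go. Leave the two dishes on the microscope's stage, the brown bottle and the black canister where they are.

Things in the scene. Friction and masses are not known exactly. Their poses are not given: they have to be found in the camera images.
- cap_bar (a point): Middle of the grip bar of the black screw cap on the white microscope's slanted port. The bar stands on the cap's flat top: 60 mm long, 16 mm thick, 38 mm high; pinch it across its 16 mm. The point is on the cap's axis, 19 mm above the flat top, 19 mm below the bar's upper face, 77 mm above the rim. z: axis, rim to bar; x: along the bar; y: across it.
- cap: The same cap, 0.15 kg: ribbed round skirt 60 mm across, 58 mm high, closed by the flat top; 96 mm high with the bar. Origin: centre of its open rim (underside), on the axis; axes as cap_bar. Stood on its rim, the origin lies on that surface. Three lugs inside run in the port's thread.
- cap_dot (a point): Small bright dot on the bar's upper face, 22 mm from the axis on the cap's +x side, 96 mm above the rim; it shows how far the cap has turned. Axes as cap_bar.
- port: Fixed threaded port under the cap. Origin: centre of the collar where the cap's rim sits when screwed down. z: the port's axis, out of the microscope, up and towards the robot's side, 35 degrees (0.61 rad) from vertical. Core 36 mm across, 50 mm out of the collar. All round, the space level with and above the cap's flat top is free for fingers.
- port_thread (a point): A point on the port's axis 50 mm out of the collar (core's end); axes as port. Right-handed greased thread, lead 10 mm a turn, 2 mm axial play: turn the cap anticlockwise seen from above the bar (+ about z). It comes free after about 1.3 to 1.6 turns from the start, rim about 13 to 16 mm out of the collar; earlier it cannot be pulled off.
- tray_in (a point): Centre of the inner floor of the shallow steel tray on the table, left or right of the microscope. Floor at most 5 mm above the table, inside 162 x 142 mm, outside 170 x 150 mm, 22 mm high. x along its longer side, z up.
- dish_a: Bystander, leave alone: left Petri dish on the black microscope stage, clear, 60 mm across, 14 mm high. Origin: its underside's centre.
- dish_b: Bystander, leave alone: right Petri dish on the stage, clear, 60 mm across, 14 mm high. Origin: its underside's centre.
- bottle: Bystander, leave alone: brown glass bottle standing on the table, 60 mm across, 140 mm high. Origin: its underside's centre.
- canister: Bystander, leave alone: black cylindrical canister standing on the table, 60 mm across, 75 mm high. Origin: its underside's centre.
Things that resemble listed ones, but are neither listed nor needed, are in the scene too. Of the things like the part that bears tray_in, leave any that is orange; of the rest the larger one is meant.

How it is judged:
By the outcome, as a careful person would: the job done as asked, in the order asked, and still so for the second after the job is handed in, with the robot touching nothing.
It also fails if it takes over 72 s, if anything falls off the work surface, if the arm or the gripper's body presses on something with over 40 N, if the wrist force passes 120 N, or if a joint passes its speed limit or range.

ROBOT

A 7-joint arm with a two-finger parallel gripper is mounted at the origin on the work surface. World frame = base frame: x ahead of the robot, y to its left, z up, the work surface at z = 0. Lengths are in m, angles in degrees, forces in N, time in s.
With the tool pointing down it reaches from about 0.425 to 0.875 m from the base axis. Payload 4.7 kg.
Tool frame: the origin (TCP) lies at the very end of the fingers, on their centre line; the grasp point (between the pads) lies 19 mm behind it; z points along the fingers, y is the direction in which the jaws open and shut (so a half turn about z gives the same grasp; the last joint's range is limited). The gripper opens to 87 mm and grips with 3 to 60 N. Pads are 19 mm wide; open, the fingers measure 117 mm over their backs; the gripper's body (75 mm by 190 mm) begins 51 mm behind the grasp point.
Start: joints at [-71.671, 18.392, -4.016, 83.108, 1.295, 78.541, -3.26], TCP at [0.196, 0.62, 0.223] pointing down, gripper open.
Joint ranges: [-163.93, 163.93], [-17.29, 119.83], [-79.2, 71.16], [3.27, 140.29], [-89.18, 269.18], [5.43, 117.66], [-154.24, 154.24]. Speed limits (degrees/s): [147.25, 147.25, 180, 180, 180, 180, 180].

INTERFACE

Orientations are given as [roll, pitch, yaw] about the fixed x, y, z axes, in that order (R = Rz(yaw) Ry(pitch) Rx(roll)).
In Python, from cell import sensors, imaging, ticket gives the robot as it stands.
- The arm moves only by the tool carry_out, never from a script. Its argument "plan" is a list of rows, each an object of numbers: "fingers": the closure, from -1 (fully open) to 1 (shut); "dx", "dy", "dz": the shift along the tool's x, y, z normalised to -1 to 1, where 1 is 0.03 m; "rx", "ry", "rz": the turn, a rotation vector about the tool's x, y, z normalised to -1 to 1, where 1 is 10 degrees. A call has 1 to 12 rows; each row shifts and turns the commanded pose from where the row before left it, along the tool's axes as they then stand; what a row does not reach is not made up. A row lasts 1/8 s, in which the tool goes at most 62.5 mm and 10.7 degrees, less where a joint would pass 70% of its speed; a pose out of reach is approached as far as the arm can. A call with a number of a shift or a turn outside -1 to 1 is refused whole. A call with a gripper value outside its range is refused whole. The fingers move at their own pace and stop on an object; "force" is the grip in N (left out, the last holds). Time passes only in rows, so rows that do not move let the fingers close. It gives the time, the measured TCP pose, the force and the opening at its end, in the units of the state.
- sensors.get_obs(): the state, without advancing time (a new reading comes with each control period).
- imaging.read_camera(name): name is "side" or "top"; returns a dict with "color" (384x512x3 uint8, red, green, blue), "mtx" (3x3 intrinsics, pixels), "dist_coeffs" ([k1, k2, p1, p2, k3] as OpenCV has them; the pictures are not rectified), "extrinsics" (4x4, takes a point from world to camera coordinates). Camera axes: x right, y down, z forward; pixel columns grow to the right and rows downward; lengths in m; the calibration is good to about 2 mm. A picture is of the moment at which its call begins. There is no depth.
- ticket.sign_off(): hands the job in, once; it reports no verdict.
The state is a dict: "time_s": time; "qpos": joint angles; "joint_velocities": joint speeds; "effort": joint torques, N m; "tool_pos": TCP position; "tool_rot": TCP orientation; "force": force on the tool from outside, world axes, zero at the start; "wrist_torque": the same for the moment, N m; "grip_width": finger opening in m.
Only numpy, scipy, OpenCV 4.12 (cv2) and the standard library are available. Lean on these libraries where they do the work, as an engineer would, in place of code of your own. Each camera call takes 0.05 s, during which the arm holds its last target.

## Working session

There is one attempt and no reset: what is moved stays moved. The work goes in short steps, Python scripts to look and compute and a tool call to move; the robot and the scene stay as the last step left them, time stands still between calls to the robot, and variables do not carry over. Pictures are saved under pics/ and viewed, and the job is handed in when it is done.

Besides the shell and the picture viewer there is one more tool, called after "Emit:" in YAML: its name, and indented under it one key for each argument. carry_out: Moves the arm, as the interface text tells. Scaled input: -1 to 1 covers 0.03 m each way for a shift and 10 degrees each way for a turn. Its arguments: {"type":"object","properties":{"plan":{"type":"array"},"force":{"type":"number"}},"required":["plan"]}

```bash
mkdir -p pics; ls
python3 - <<'E'
from cell import sensors, imaging
import cv2
o=sensors.get_obs()
for k,v in o.items(): print(k,v)
for n in ("side","top"):
    r=imaging.read_camera(n)
    print(n,r["mtx"],r["dist_coeffs"],r["extrinsics"])
    cv2.imwrite(f"pics/{n}0.png",r["color"][:,:,::-1])
E
```

```text
pics
time_s 0.0
qpos [-71.67125787  18.44083909  -4.01508707  83.17651921   1.29334507
  78.54227219  -3.26034444]
joint_velocities [-0.16278358  0.03443102  0.02951603 -0.05534346  0.07046823  0.02296562
 -0.02557758]
effort [-2.63482752e-04 -4.91284525e+01 -4.04180037e-01 -3.12524915e+01
 -6.40406320e-02  4.40571865e-02  1.82085441e-04]
tool_pos [0.19555468 0.61927883 0.22142713]
tool_rot [-1.79885524e+02  4.42979924e-03  1.62479951e+02]
force [-0.37506128 -0.09885967 -0.89923902]
wrist_torque [0.06297764 0.04340694 0.01405097]
grip_width 0.08712718674005622
side [[407.65303428   0.         247.26574981]
 [  0.         407.65303428 194.87103824]
 [  0.           0.           1.        ]] [-0.15000196  0.          0.          0.          0.        ] [[ 9.99714630e-01 -3.49633815e-04  2.38859074e-02 -4.92978951e-01]
 [ 2.01745503e-02 -5.23092193e-01 -8.52037291e-01  1.69862693e-01]
 [ 1.27924327e-02  8.52276032e-01 -5.22935864e-01  1.15650680e+00]
 [ 0.00000000e+00  0.00000000e+00  0.00000000e+00  1.00000000e+00]]
top [[374.41643521   0.         253.33348472]
 [  0.         374.41643521 190.14347238]
 [  0.           0.           1.        ]] [0.03259868 0.         0.         0.         0.        ] [[ 0.09976394 -0.99500359  0.0038739   0.02327639]
 [-0.96960228 -0.09808983 -0.22416467  0.53601293]
 [ 0.22342464  0.01860741 -0.97454358  1.39663011]
 [ 0.          0.          0.          1.        ]]
```

View pics/side0.png

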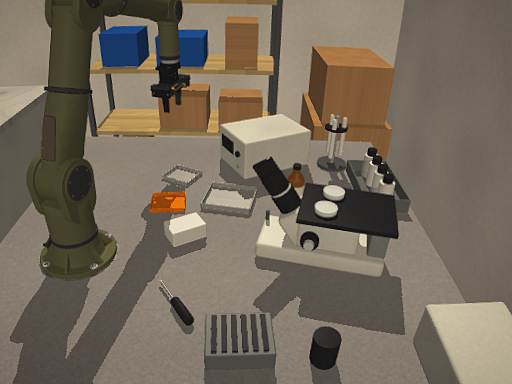

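View pics/top0.png

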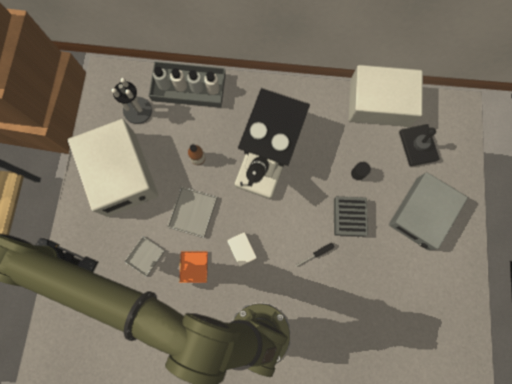

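Side view: the capped port is at about (275,185). There are three trays: a large steel one at (230,198), a small steel one at (182,175) and an orange one at (168,202). In the top view they are at (194,212), (147,256) and (194,267). The large steel tray fits, because orange is excluded and it is the larger of the other two. I'll confirm in enlarged crops.

Run:
```python
import cv2,numpy as np
s=cv2.imread("pics/side0.png");t=cv2.imread("pics/top0.png")
a=cv2.resize(s[145:265,220:340],None,fx=5,fy=5,interpolation=cv2.INTER_CUBIC)
cv2.imwrite("pics/s_cap.png",a)
b=cv2.resize(t[145:205,225:295],None,fx=10,fy=10,interpolation=cv2.INTER_CUBIC)
cv2.imwrite("pics/t_cap.png",b[:600,:800])
c=cv2.resize(np.hstack([s[150:230,140:270],t[180:260,120:250]]),None,fx=3,fy=3,interpolation=cv2.INTER_CUBIC)
cv2.imwrite("pics/trays.png",c)
```

```text
(no output)
```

View pics/s_cap.png

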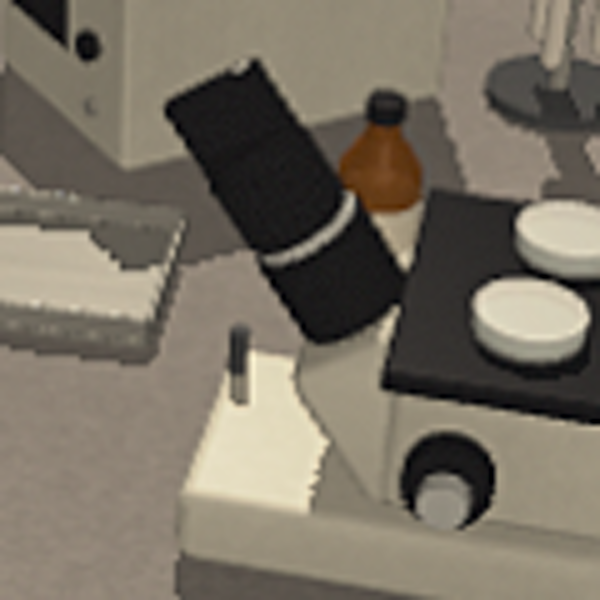

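View pics/t_cap.png

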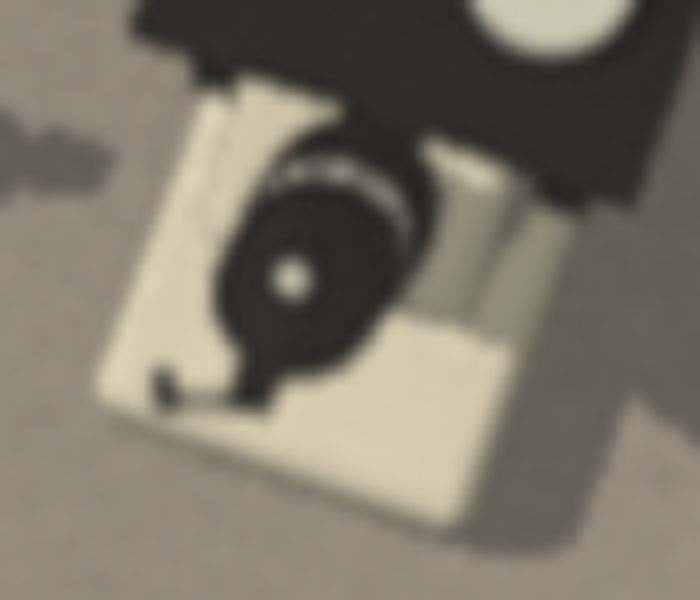

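View pics/trays.png

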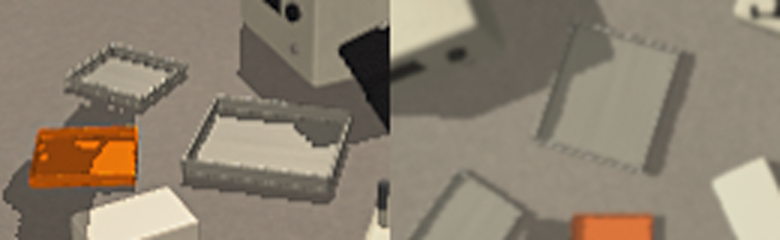

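The crops confirm the large steel tray as the target, and the cap is the black part outboard of the silver ring. The dot is at about (268,158) in side and (254,173) in top. Next I'll stretch the dark tones to separate the bar from the skirt.

Run:
```python
import cv2,numpy as np
s=cv2.imread("pics/side0.png");t=cv2.imread("pics/top0.png")
def st(im,f): 
    im=cv2.resize(im,None,fx=f,fy=f,interpolation=cv2.INTER_CUBIC).astype(float)
    return np.clip((im-10)*4,0,255).astype(np.uint8)
cv2.imwrite("pics/s_cap2.png",st(s[150:220,245:315],8))
cv2.imwrite("pics/t_cap2.png",st(t[150:195,235:285],13))
```

```text
(no output)
```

View pics/s_cap2.png

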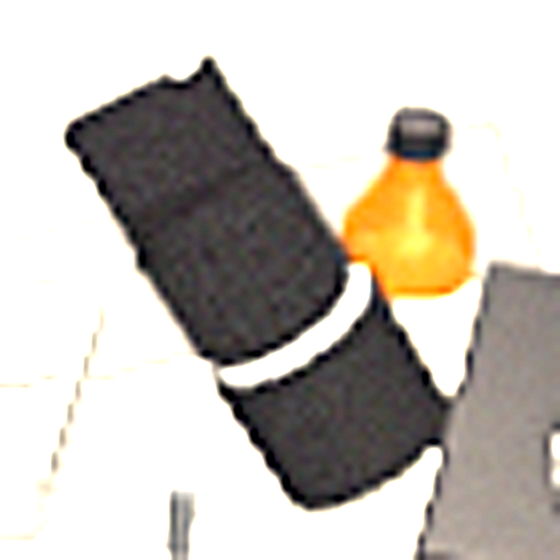

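View pics/t_cap2.png

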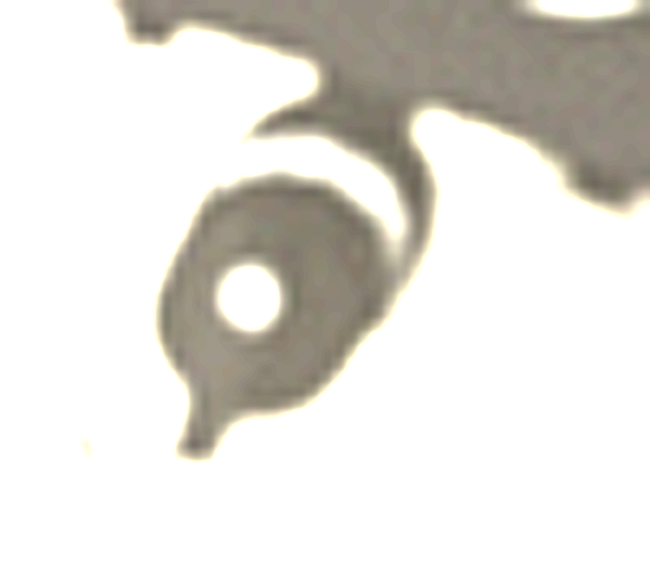

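```bash
cat > h.py <<'E'
import cv2,numpy as np
from cell import sensors, imaging
from scipy.optimize import least_squares
from scipy.spatial.transform import Rotation as R
CAM={}
def cams():
    for n in ("side","top"):
        CAM[n]=imaging.read_camera(n)
    return CAM
def proj(c,P):
    E=c["extrinsics"]; P=np.atleast_2d(P).astype(float)
    return cv2.projectPoints(P,cv2.Rodrigues(E[:3,:3])[0],E[:3,3],c["mtx"],c["dist_coeffs"])[0][:,0]
def ray(c,uv):
    E=c["extrinsics"]
    d=cv2.undistortPoints(np.array([[uv]],float),c["mtx"],c["dist_coeffs"])[0,0]
    d=E[:3,:3].T@np.array([d[0],d[1],1]); return -E[:3,:3].T@E[:3,3], d/np.linalg.norm(d)
def plane(c,uv,z):
    o,d=ray(c,uv); return o+d*(z-o[2])/d[2]
def tri(a,ua,b,ub):
    o1,d1=ray(a,ua);o2,d2=ray(b,ub)
    s,t=np.linalg.lstsq(np.c_[d1,-d2],o2-o1,rcond=None)[0]
    return (o1+s*d1+o2+t*d2)/2, np.linalg.norm(o1+s*d1-o2-t*d2)
def capR(az,yaw,tilt=35):
    return R.from_euler('z',az,degrees=True)*R.from_euler('y',tilt,degrees=True)*R.from_euler('z',yaw,degrees=True)
E
python3 - <<'E'
from h import *
c=cams();S,T=c["side"],c["top"]
print("dot",tri(S,(268,159.5),T,(254.2,172.9)))
m=[("side",(0,0,0),(280.1,189.1)),("side",(0,0,.096),(262.5,162.2)),("side",(.022,0,.096),(268,159.5)),("top",(.022,0,.096),(254.2,172.9)),("top",(-.03,0,.096),(250,185))]
def f(p):
    Rm=capR(p[3]*100,p[4]*100).as_matrix()
    return np.concatenate([(proj(c[n],p[:3]+Rm@np.array(l))-u).ravel() for n,l,u in m])
for y0 in (0,1.8):
    r=least_squares(f,[.5,.05,.2,1.8,y0]); print(r.x,r.cost,r.fun.round(1))
p=r.x
# base edges
for z in (.03,.05): 
    a=[plane(T,u,z) for u in [(235,184),(269,197.5),(245.5,154)]]
    d=a[1]-a[0]; e=a[2]-a[0]
    print(np.degrees(np.arctan2(d[1],d[0])),np.degrees(np.arctan2(e[1],e[0])))
E
```

```text
dot (array([0.54125512, 0.07581371, 0.27600363]), np.float64(0.001064483425528026))
[ 0.58042676  0.07401029  0.18623804  1.73578999 -1.88840834] 1.1807814278393571 [ 0.2  0.1 -0.8  0.2  0.5 -0.2  0.4 -0.7 -0.4  0.7]
[0.58042676 0.07401029 0.18623804 1.73578996 1.71159164] 1.1807814278363675 [ 0.2  0.1 -0.8  0.2  0.5 -0.2  0.4 -0.7 -0.4  0.7]
-106.38442792866944 -12.476162684855172
-106.38442792866941 -12.476162684855174
```

The fit puts the port azimuth at 173.6°, while the base edges suggest about 165°. I'll check it against the stage edges and improve the fit.

Run:
```python
from h import *
c=cams();S,T=c["side"],c["top"]
t=T["color"]
hsv=t.astype(int).sum(2)
m=((hsv<165)*255).astype(np.uint8); m[:, :225]=0; m[:,320:]=0; m[:85]=0; m[172:]=0
m=cv2.morphologyEx(m,cv2.MORPH_CLOSE,np.ones((3,3)))
cs=max(cv2.findContours(m,0,1)[0],key=cv2.contourArea)
print(cv2.approxPolyDP(cs,3,True)[:,0].tolist())
# base (cream) lines
pts=cs[:,0].astype(float)
im=cv2.resize(t[80:210,220:330,::-1],None,fx=5,fy=5,interpolation=cv2.INTER_CUBIC)
cv2.imwrite("pics/micro.png",im[:600])
```

```text
[[307, 104], [260, 91], [239, 147], [258, 153], [255, 159], [266, 166], [253, 164], [248, 171], [265, 171], [267, 157], [281, 165], [288, 163]]
```

View pics/micro.png

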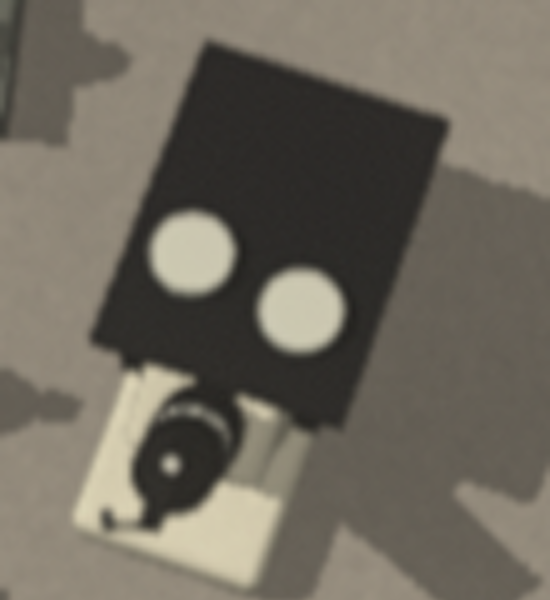

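Run:
```python
from h import *
c=cams();S,T=c["side"],c["top"]
a=[plane(T,u,.16) for u in [(261.6,88),(309.8,104.4),(288.4,166),(238.4,148.4)]]
print(np.round(a,3))
for i,j in ((0,1),(3,2),(3,0),(2,1)):
    d=a[j]-a[i]; print(np.degrees(np.arctan2(d[1],d[0])))
m=[("side",(0,0,0),(280.1,189.1)),("side",(0,0,.096),(262.5,162.2)),("side",(.022,0,.096),(268,159.5)),("top",(.022,0,.096),(254.2,172.9)),("top",(-.03,0,.096),(250,185))]
for az in (None,164,166,168):
  def f(p):
    A=p[4]*100 if az is None else az
    Rm=capR(A,p[3]*100).as_matrix()
    return np.concatenate([(proj(c[n],p[:3]+Rm@np.array(l))-u).ravel() for n,l,u in m])
  r=least_squares(f,[.5,.05,.2,1.8,1.7]); print(az,r.x.round(4),r.cost,r.fun.round(1))
  A=r.x[4]*100 if az is None else az
  print("   bar", r.x[:3]+capR(A,r.x[3]*100).as_matrix()@[0,0,.077])
```

```text
[[ 0.913  0.084  0.16 ]
 [ 0.864 -0.106  0.16 ]
 [ 0.612 -0.044  0.16 ]
 [ 0.661  0.146  0.16 ]]
-104.63143050376172
-104.48519674154123
-13.897183932690753
-13.752033792121438
None [0.5804 0.074  0.1862 1.7116 1.7358] 1.1807814278468511 [ 0.2  0.1 -0.8  0.2  0.5 -0.2  0.4 -0.7 -0.4  0.7]
   bar [0.53653842 0.07894945 0.24931275]
164 [0.5788 0.0651 0.1878 1.7781 1.7   ] 2.2002395395291274 [-0.1  1.2 -0.7 -0.3  0.5 -0.7  0.5 -0.8 -0.6  0.5]
   bar [0.53632026 0.07726866 0.25083479]
166 [0.5792 0.0669 0.1874 1.764  1.7   ] 1.8137443530299517 [-0.   1.  -0.7 -0.2  0.5 -0.6  0.4 -0.8 -0.6  0.5]
   bar [0.5363631  0.0776129  0.25051922]
168 [0.5796 0.0688 0.1871 1.75   1.7   ] 1.5215785645615336 [ 0.1  0.8 -0.7 -0.1  0.5 -0.5  0.4 -0.8 -0.5  0.6]
   bar [0.53640748 0.07796094 0.25020234]
```

Stage yaw is -14°, so the port azimuth is 166°. That gives a bar centre of about (0.536, 0.078, 0.2505), with the bar lying in the tilt plane. I'll lift first and test which way joint 7 turns.

Emit:
carry_out:
  plan:
    - {"dz": -0.8, "rz": 0.5, "fingers": -1}
    - {"dz": -1, "rz": 1}
    - {"dz": -1, "rz": 1}
    - {"dz": -1, "rz": 1}

```text
validation failed for argument at $.pl...
```

```bash
cat >> h.py <<'E'
def sim(p,Rm,row,n):
    P=[];
    for _ in range(n):
        p=p+Rm.apply(np.array(row[:3])*.03); Rm=Rm*R.from_rotvec(np.radians(np.array(row[3:])*10)); P.append(p)
    return p,Rm,P
def plan(p,Rm,pt,Rt,n):
    def f(x):
        a,b,_=sim(p,Rm,x,n); return np.r_[(a-pt)*10,(Rt.inv()*b).as_rotvec()]
    w=np.degrees((Rm.inv()*Rt).as_rotvec())/n/10
    r=least_squares(f,np.r_[0,0,0,w]); return r.x.round(3)
def state():
    o=sensors.get_obs(); return np.array(o["tool_pos"]),R.from_euler('xyz',o["tool_rot"],degrees=True),o
E
python3 - <<'E'
from h import *
p,Rm,o=state(); print(o["qpos"].round(1),p,o["tool_rot"],o["time_s"])
Rc=capR(166,176.4).as_matrix(); bar=np.array([.5364,.0776,.2505]); ax=Rc[:,2]
for s in (1,-1):
    y=s*Rc[:,1]; z=-ax; x=np.cross(y,z); Rt=R.from_matrix(np.c_[x,y,z])
    print(s,np.degrees((Rm.inv()*Rt).as_rotvec()))
    n=24; pt=bar+ax*(.061)
    r=plan(p,Rm,pt,Rt,n); a,b,P=sim(p,Rm,r,n); print(r.tolist(),np.round(P[::4],3).tolist(),a-pt)
E
```

```text
[-71.7  18.4  -4.   83.1   1.3  78.5  -3.3] [0.19571593 0.61979108 0.22242987] [-1.79990732e+02  4.63358705e-03  1.62479922e+02] 0.4
1 [ -2.18227172 -34.92784113   0.08033383]
[-0.645, -0.577, 0.068, -0.009, -0.146, 0.0] [[0.209, 0.597, 0.22], [0.262, 0.508, 0.217], [0.316, 0.419, 0.221], [0.368, 0.329, 0.232], [0.419, 0.241, 0.251], [0.468, 0.152, 0.277]] [8.33130730e-05 5.03606461e-04 7.03239127e-04]
-1 [  53.99192108   -3.37338464 -171.59553103]
[0.775, -1.049, 0.343, 0.225, -0.014, -0.715] [[0.164, 0.597, 0.212], [0.073, 0.468, 0.185], [0.054, 0.309, 0.182], [0.114, 0.162, 0.202], [0.237, 0.066, 0.237], [0.391, 0.047, 0.276]] [-4.51361420e-05  2.92239062e-04 -9.45045053e-05]
```

The call was refused, probably because every field is required. I'll resend it with all of them.

Emit:
carry_out:
  plan:
    - {"fingers": -1, "dx": 0, "dy": 0, "dz": -1, "rx": 0, "ry": 0, "rz": 0.5}
    - {"fingers": -1, "dx": 0, "dy": 0, "dz": -1, "rx": 0, "ry": 0, "rz": 1}
    - {"fingers": -1, "dx": 0, "dy": 0, "dz": -1, "rx": 0, "ry": 0, "rz": 1}
    - {"fingers": -1, "dx": 0, "dy": 0, "dz": -1, "rx": 0, "ry": 0, "rz": 1}
  force: 10

```text
time_s: 0.9
tool_pos: [0.1957, 0.6198, 0.3437]
tool_rot: [180.0, -0.0, 127.2]
force: [0.2, 0.0, 0.1]
grip_width: 0.0871
```

Run:
```python
from h import *
p,Rm,o=state(); print(o["qpos"].round(1),p,o["tool_rot"],o["time_s"])
Rc=capR(166,176.4).as_matrix(); bar=np.array([.5364,.0776,.2505]); ax=Rc[:,2]
for s in (1,-1):
    y=s*Rc[:,1]; z=-ax; x=np.cross(y,z); Rt=R.from_matrix(np.c_[x,y,z])
    print(s,np.degrees((Rm.inv()*Rt).as_rotvec()))
    n=24; pt=bar+ax*(.061)
    r=plan(p,Rm,pt,Rt,n); a,b,P=sim(p,Rm,r,n); print(r.tolist(),np.round(P[::4],3).tolist(),a-pt)
```

```text
[-75.3  16.9   0.6  71.3  -0.2  91.7 -37.6] [0.19568602 0.61976339 0.34365441] [ 1.79987647e+02 -7.26731872e-03  1.27150686e+02] 0.9
1 [-12.85405062 -33.13599602 -34.13701345]
[-0.758, -0.361, 0.271, -0.054, -0.138, -0.142] [[0.201, 0.595, 0.336], [0.229, 0.497, 0.308], [0.269, 0.401, 0.288], [0.319, 0.309, 0.278], [0.379, 0.221, 0.277], [0.447, 0.141, 0.286]] [-7.76766166e-05 -4.87289491e-04 -2.00630815e-04]
-1 [-42.87568438  16.63225144 139.01799213]
[-0.568, 0.958, 0.019, -0.179, 0.069, 0.579] [[0.229, 0.624, 0.343], [0.36, 0.605, 0.346], [0.473, 0.536, 0.353], [0.55, 0.427, 0.357], [0.577, 0.297, 0.35], [0.552, 0.169, 0.328]] [ 4.17162716e-04 -1.06770512e-06  4.10698039e-04]
```

Joint 7 goes negative when the tool turns positive about z. I'll take the s=-1 route, which leaves a full 180° of unscrewing stroke.

Emit:
carry_out:
  plan:
    - {"fingers": -1, "dx": -0.568, "dy": 0.958, "dz": 0.019, "rx": -0.179, "ry": 0.069, "rz": 0.579}
    - {"fingers": -1, "dx": -0.568, "dy": 0.958, "dz": 0.019, "rx": -0.179, "ry": 0.069, "rz": 0.579}
    - {"fingers": -1, "dx": -0.568, "dy": 0.958, "dz": 0.019, "rx": -0.179, "ry": 0.069, "rz": 0.579}
    - {"fingers": -1, "dx": -0.568, "dy": 0.958, "dz": 0.019, "rx": -0.179, "ry": 0.069, "rz": 0.579}
    - {"fingers": -1, "dx": -0.568, "dy": 0.958, "dz": 0.019, "rx": -0.179, "ry": 0.069, "rz": 0.579}
    - {"fingers": -1, "dx": -0.568, "dy": 0.958, "dz": 0.019, "rx": -0.179, "ry": 0.069, "rz": 0.579}
    - {"fingers": -1, "dx": -0.568, "dy": 0.958, "dz": 0.019, "rx": -0.179, "ry": 0.069, "rz": 0.579}
    - {"fingers": -1, "dx": -0.568, "dy": 0.958, "dz": 0.019, "rx": -0.179, "ry": 0.069, "rz": 0.579}
    - {"fingers": -1, "dx": -0.568, "dy": 0.958, "dz": 0.019, "rx": -0.179, "ry": 0.069, "rz": 0.579}
    - {"fingers": -1, "dx": -0.568, "dy": 0.958, "dz": 0.019, "rx": -0.179, "ry": 0.069, "rz": 0.579}
    - {"fingers": -1, "dx": -0.568, "dy": 0.958, "dz": 0.019, "rx": -0.179, "ry": 0.069, "rz": 0.579}
    - {"fingers": -1, "dx": -0.568, "dy": 0.958, "dz": 0.019, "rx": -0.179, "ry": 0.069, "rz": 0.579}

```text
time_s: 2.4
tool_pos: [0.5364, 0.4579, 0.3554]
tool_rot: [167.6, -17.9, 58.9]
force: [-0.0, 0.5, 0.2]
grip_width: 0.0871
```

```bash
cat > nxt.py <<'E'
from h import *
import sys
h=float(sys.argv[1]); n=int(sys.argv[2]); s=-1
p,Rm,o=state(); print(o["qpos"].round(1),p.round(4),o["tool_rot"].round(1),o["time_s"],o["force"].round(1))
Rc=capR(166,176.4).as_matrix(); bar=np.array([.5364,.0776,.2505]); ax=Rc[:,2]
y=s*Rc[:,1]; z=-ax; x=np.cross(y,z); Rt=R.from_matrix(np.c_[x,y,z])
pt=bar+ax*h
r=plan(p,Rm,pt,Rt,n); a,b,P=sim(p,Rm,r,n); print(r.tolist(),np.round(P[::4],3).tolist(),a-pt)
E
python3 nxt.py .061 12
```

```text
[-63.5   7.6  18.5  84.5   6.1  68.2 -80. ] [0.5364 0.4579 0.3554] [167.6 -17.9  58.9] 2.4 [-0.   0.5  0.2]
[-0.574, 0.959, 0.013, -0.179, 0.069, 0.58] [[0.551, 0.428, 0.356], [0.578, 0.297, 0.349], [0.553, 0.168, 0.328]] [ 7.13260777e-05 -9.44987805e-05 -1.12188160e-04]
```

Emit:
carry_out:
  plan:
    - {"fingers": -1, "dx": -0.574, "dy": 0.959, "dz": 0.013, "rx": -0.179, "ry": 0.069, "rz": 0.58}
    - {"fingers": -1, "dx": -0.574, "dy": 0.959, "dz": 0.013, "rx": -0.179, "ry": 0.069, "rz": 0.58}
    - {"fingers": -1, "dx": -0.574, "dy": 0.959, "dz": 0.013, "rx": -0.179, "ry": 0.069, "rz": 0.58}
    - {"fingers": -1, "dx": -0.574, "dy": 0.959, "dz": 0.013, "rx": -0.179, "ry": 0.069, "rz": 0.58}
    - {"fingers": -1, "dx": -0.574, "dy": 0.959, "dz": 0.013, "rx": -0.179, "ry": 0.069, "rz": 0.58}
    - {"fingers": -1, "dx": -0.574, "dy": 0.959, "dz": 0.013, "rx": -0.179, "ry": 0.069, "rz": 0.58}
    - {"fingers": -1, "dx": -0.574, "dy": 0.959, "dz": 0.013, "rx": -0.179, "ry": 0.069, "rz": 0.58}
    - {"fingers": -1, "dx": -0.574, "dy": 0.959, "dz": 0.013, "rx": -0.179, "ry": 0.069, "rz": 0.58}
    - {"fingers": -1, "dx": -0.574, "dy": 0.959, "dz": 0.013, "rx": -0.179, "ry": 0.069, "rz": 0.58}
    - {"fingers": -1, "dx": -0.574, "dy": 0.959, "dz": 0.013, "rx": -0.179, "ry": 0.069, "rz": 0.58}
    - {"fingers": -1, "dx": -0.574, "dy": 0.959, "dz": 0.013, "rx": -0.179, "ry": 0.069, "rz": 0.58}
    - {"fingers": -1, "dx": -0.574, "dy": 0.959, "dz": 0.013, "rx": -0.179, "ry": 0.069, "rz": 0.58}

```text
time_s: 3.9
tool_pos: [0.5327, 0.1137, 0.3062]
tool_rot: [-179.6, -34.1, -13.1]
force: [-0.1, 0.2, 0.4]
grip_width: 0.0871
```

```bash
python3 nxt.py -.010 5
python3 - <<'E'
from h import *
c=cams();s=c["side"]["color"][:,:,::-1];t=c["top"]["color"][:,:,::-1]
a=cv2.resize(s[110:230,210:330],None,fx=4,fy=4,interpolation=cv2.INTER_CUBIC)
b=cv2.resize(t[120:210,215:300],None,fx=4,fy=4,interpolation=cv2.INTER_CUBIC)
w=np.zeros((480,480+340,3),np.uint8); w[:480,:480]=a; w[:360,480:]=b
cv2.imwrite("pics/stand.png",w[:, :800])
E
```

```text
[ -15.6  -17.3  -11.2  116.6   21.7   55.1 -138.7] [0.5327 0.1137 0.3062] [-179.6  -34.1  -13.1] 3.9 [-0.1  0.2  0.4]
[-0.138, 0.234, 0.417, -0.018, 0.018, 0.086] [[0.535, 0.106, 0.293], [0.542, 0.076, 0.242]] [-3.20453992e-05  1.38577841e-05 -5.87407142e-06]
```

View pics/stand.png

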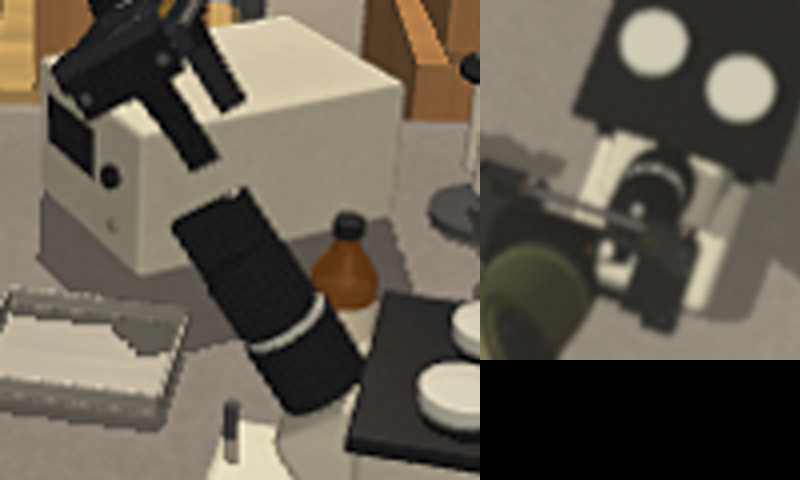

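The side view shows the fingers above the bar but offset in y. Joint 2 sits at its limit (-17.3°), so the arm fell short there. I'll go to a nearer standoff, with the TCP 11 mm above the bar.

```bash
python3 nxt.py .030 4
python3 - <<'E'
from h import *
p,Rm,o=state(); Rc=capR(166,176.4).as_matrix(); bar=np.array([.5364,.0776,.2505])
print(Rc.T@(p-bar), (Rc.T@Rm.as_matrix()).round(3))
E
```

```text
[ -15.2  -17.2  -11.3  116.7   21.8   55.2 -138.6] [0.5326 0.1085 0.3042] [-179.9  -34.   -13.4] 4.0 [-0.  -0.7  0.8]
[-0.174, 0.246, 0.171, -0.01, 0.026, 0.103] [[0.529, 0.102, 0.297]] [ 3.93072675e-05 -7.88693398e-06 -3.30875825e-06]
[0.01979641 0.03033345 0.05040761] [[ 0.997  0.072 -0.018]
 [ 0.072 -0.997  0.007]
 [-0.018 -0.008 -1.   ]]
```

Emit:
carry_out:
  plan:
    - {"fingers": -1, "dx": -0.174, "dy": 0.246, "dz": 0.171, "rx": -0.01, "ry": 0.026, "rz": 0.103}
    - {"fingers": -1, "dx": -0.174, "dy": 0.246, "dz": 0.171, "rx": -0.01, "ry": 0.026, "rz": 0.103}
    - {"fingers": -1, "dx": -0.174, "dy": 0.246, "dz": 0.171, "rx": -0.01, "ry": 0.026, "rz": 0.103}
    - {"fingers": -1, "dx": -0.174, "dy": 0.246, "dz": 0.171, "rx": -0.01, "ry": 0.026, "rz": 0.103}
    - {"fingers": -1, "dx": 0, "dy": 0, "dz": 0, "rx": 0, "ry": 0, "rz": 0}

```text
time_s: 4.62
tool_pos: [0.5326, 0.0925, 0.2723]
tool_rot: [-177.8, -34.5, -17.9]
force: [-0.1, -0.2, 0.2]
grip_width: 0.0871
```

```bash
cat > cf.py <<'E'
from h import *
p,Rm,o=state(); Rc=capR(166,176.4).as_matrix(); bar=np.array([.5364,.0776,.2505])
print("t",o["time_s"],"q",o["qpos"].round(1),"g",round(o["grip_width"],4))
print("tcp in cap frame mm",(1000*Rc.T@(p-bar)).round(1)); r=(R.from_matrix(Rc*np.array([1,-1,-1])).inv()*Rm).as_rotvec(degrees=True); print("rot dev deg (nominal tool frame)",r.round(2))
print("F tool",Rm.inv().apply(o["force"]).round(1),"T tool",Rm.inv().apply(o["wrist_torque"]).round(2))
E
python3 cf.py
```

```text
t 4.625 q [ -17.1  -17.2   -8.7  120.7   24.5   51.4 -144.5] g 0.0871
tcp in cap frame mm [ 5.7 13.9 22. ]
rot dev deg (nominal tool frame) [-0.09 -0.41 -0.36]
F tool [ 0.1  0.2 -0.2] T tool [-0.13 -0.79 -0.08]
```

Emit:
carry_out:
  plan:
    - {"fingers": -1, "dx": -0.1, "dy": 0.25, "dz": 0, "rx": 0, "ry": 0, "rz": 0.02}
    - {"fingers": -1, "dx": -0.1, "dy": 0.25, "dz": 0, "rx": 0, "ry": 0, "rz": 0.02}
    - {"fingers": -1, "dx": 0, "dy": 0, "dz": 0, "rx": 0, "ry": 0, "rz": 0}

```text
time_s: 5.0
tool_pos: [0.533, 0.0828, 0.2669]
tool_rot: [-177.8, -34.3, -18.5]
force: [-0.3, 0.3, -0.3]
grip_width: 0.0869
```

```bash
python3 cf.py
```

```text
t 5.0 q [ -15.8  -17.2   -8.7  121.2   24.1   50.8 -143.9] g 0.0869
tcp in cap frame mm [ 5.3  4.5 16. ]
rot dev deg (nominal tool frame) [-0.43 -0.61  0.13]
F tool [-0.5 -0.2  0. ] T tool [-0.11 -0.76 -0.02]
```

Emit:
carry_out:
  plan:
    - {"fingers": -1, "dx": -0.06, "dy": 0.05, "dz": 0.2, "rx": 0.01, "ry": 0.02, "rz": 0}
    - {"fingers": -1, "dx": -0.06, "dy": 0.05, "dz": 0.2, "rx": 0.01, "ry": 0.02, "rz": 0}
    - {"fingers": -1, "dx": -0.06, "dy": 0.05, "dz": 0.2, "rx": 0.01, "ry": 0.02, "rz": 0}
    - {"fingers": -1, "dx": 0, "dy": 0, "dz": 0.1, "rx": 0, "ry": 0, "rz": 0}
    - {"fingers": -1, "dx": 0, "dy": 0, "dz": 0, "rx": 0, "ry": 0, "rz": 0}

```text
time_s: 5.62
tool_pos: [0.539, 0.0775, 0.2463]
tool_rot: [-177.5, -34.9, -18.5]
force: [-0.6, 0.4, -0.5]
grip_width: 0.0872
```

```bash
python3 cf.py
cat > look.py <<'E'
from h import *
import sys
c=cams();s=c["side"]["color"][:,:,::-1];t=c["top"]["color"][:,:,::-1]
a=cv2.resize(s[110:230,210:330],None,fx=4,fy=4,interpolation=cv2.INTER_CUBIC)
b=cv2.resize(t[130:210,215:295],None,fx=4,fy=4,interpolation=cv2.INTER_CUBIC)
w=np.zeros((480,800,3),np.uint8); w[:480,:480]=a; w[:320,480:]=b
w=np.clip(w.astype(float)*1.6,0,255).astype(np.uint8)
cv2.imwrite(f"pics/{sys.argv[1]}.png",w)
E
python3 look.py g1
```

```text
t 5.625 q [ -15.3  -16.3   -8.5  123.3   25.4   47.2 -144.9] g 0.0872
tcp in cap frame mm [-0.4  0.6 -4.9]
rot dev deg (nominal tool frame) [-0.1  -0.02  0.08]
F tool [-0.8 -0.1 -0. ] T tool [-0.11 -0.8  -0.03]
```

View pics/g1.png

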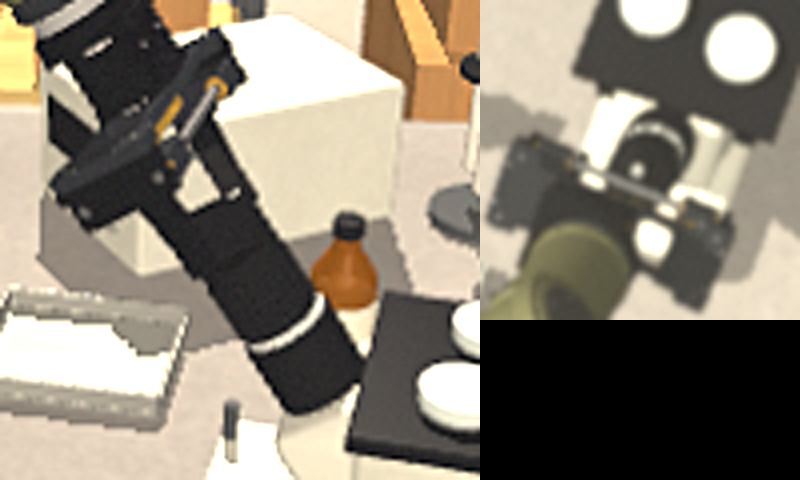

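Emit:
carry_out:
  plan:
    - {"fingers": -1, "dx": 0.013, "dy": 0.02, "dz": 0.22, "rx": 0, "ry": 0, "rz": 0}
    - {"fingers": 0.8, "dx": 0, "dy": 0, "dz": 0, "rx": 0, "ry": 0, "rz": 0}
    - {"fingers": 0.8, "dx": 0, "dy": 0, "dz": 0, "rx": 0, "ry": 0, "rz": 0}
    - {"fingers": 0.8, "dx": 0, "dy": 0, "dz": 0, "rx": 0, "ry": 0, "rz": 0}
    - {"fingers": 0.8, "dx": 0, "dy": 0, "dz": 0, "rx": 0, "ry": 0, "rz": 0}
  force: 5

```text
time_s: 6.35
tool_pos: [0.5428, 0.0761, 0.2415]
tool_rot: [-177.5, -34.9, -18.5]
force: [-0.1, 0.5, 0.3]
grip_width: 0.0551
```

```bash
python3 cf.py
```

```text
t 6.35 q [ -15.1  -15.7   -8.3  123.4   25.8   46.4 -145. ] g 0.0551
tcp in cap frame mm [  0.2   0.1 -11.1]
rot dev deg (nominal tool frame) [-0.08  0.01  0.08]
F tool [-0.1 -0.4 -0.4] T tool [-0.12 -0.79 -0.04]
```

Emit:
carry_out:
  plan:
    - {"fingers": 1, "dx": 0, "dy": 0, "dz": 0, "rx": 0, "ry": 0, "rz": 0}
    - {"fingers": 1, "dx": 0, "dy": 0, "dz": 0, "rx": 0, "ry": 0, "rz": 0}
    - {"fingers": 1, "dx": 0, "dy": 0, "dz": 0, "rx": 0, "ry": 0, "rz": 0}
    - {"fingers": 1, "dx": 0, "dy": 0, "dz": 0, "rx": 0, "ry": 0, "rz": 0}
    - {"fingers": 1, "dx": 0, "dy": 0, "dz": 0, "rx": 0, "ry": 0, "rz": 0}
    - {"fingers": 1, "dx": 0, "dy": 0, "dz": 0, "rx": 0, "ry": 0, "rz": 0}
  force: 5

```text
time_s: 7.1
tool_pos: [0.5428, 0.076, 0.2413]
tool_rot: [-177.5, -34.9, -18.5]
force: [0.6, -0.2, -0.5]
grip_width: 0.016
```

```bash
python3 cf.py
```

```text
t 7.1 q [ -15.1  -15.7   -8.3  123.4   25.7   46.4 -145. ] g 0.016
tcp in cap frame mm [  0.1   0.  -11.3]
rot dev deg (nominal tool frame) [-0.09 -0.    0.08]
F tool [ 0.3 -0.   0.8] T tool [-0.03 -0.81 -0.02]
```

Opening is 16.0 mm, so the bar is gripped with almost no side force. I'll start turning and watch the forces.

Emit:
carry_out:
  plan:
    - {"fingers": 1, "dx": 0, "dy": 0, "dz": 0, "rx": 0, "ry": 0, "rz": 0}
    - {"fingers": 1, "dx": 0, "dy": 0, "dz": 0, "rx": 0, "ry": 0, "rz": -0.5}
    - {"fingers": 1, "dx": 0, "dy": 0, "dz": -0.009, "rx": 0, "ry": 0, "rz": -1}
    - {"fingers": 1, "dx": 0, "dy": 0, "dz": -0.009, "rx": 0, "ry": 0, "rz": -1}
  force: 30

```text
time_s: 7.6
tool_pos: [0.5427, 0.0758, 0.2419]
tool_rot: [165.4, -32.2, 11.8]
force: [2.5, -1.3, -0.6]
grip_width: 0.0155
```

```bash
python3 cf.py
```

```text
t 7.6 q [ -18.9  -15.8   -5.1  123.5   27.1   46.9 -120.8] g 0.0155
tcp in cap frame mm [  0.5  -0.2 -10.8]
rot dev deg (nominal tool frame) [ -0.1    0.   -25.23]
F tool [1.5 1.3 2. ] T tool [ 0.18 -0.6  -0.09]
```

Emit:
carry_out:
  plan:
    - {"fingers": 1, "dx": 0, "dy": 0, "dz": -0.009, "rx": 0, "ry": 0, "rz": -1}
    - {"fingers": 1, "dx": 0, "dy": 0, "dz": -0.009, "rx": 0, "ry": 0, "rz": -1}
    - {"fingers": 1, "dx": 0, "dy": 0, "dz": -0.009, "rx": 0, "ry": 0, "rz": -1}
    - {"fingers": 1, "dx": 0, "dy": 0, "dz": -0.009, "rx": 0, "ry": 0, "rz": -1}
    - {"fingers": 1, "dx": 0, "dy": 0, "dz": -0.009, "rx": 0, "ry": 0, "rz": -1}
    - {"fingers": 1, "dx": 0, "dy": 0, "dz": -0.009, "rx": 0, "ry": 0, "rz": -1}
    - {"fingers": 1, "dx": 0, "dy": 0, "dz": -0.009, "rx": 0, "ry": 0, "rz": -1}
    - {"fingers": 1, "dx": 0, "dy": 0, "dz": -0.009, "rx": 0, "ry": 0, "rz": -1}

```text
time_s: 8.6
tool_pos: [0.5408, 0.0763, 0.2429]
tool_rot: [145.7, 6.7, 85.5]
force: [0.3, 0.2, -2.0]
grip_width: 0.016
```

```bash
python3 cf.py
```

```text
t 8.6 q [-29.9 -16.5   4.  123.8  30.9  48.8 -43.9] g 0.016
tcp in cap frame mm [-0.6 -0.3 -8.9]
rot dev deg (nominal tool frame) [-3.0000e-02 -1.7000e-01 -1.0525e+02]
F tool [ 0.4 -0.9  1.8] T tool [ 0.86  0.07 -0.09]
```

Emit:
carry_out:
  plan:
    - {"fingers": 1, "dx": 0, "dy": 0, "dz": -0.009, "rx": 0, "ry": 0, "rz": -1}
    - {"fingers": 1, "dx": 0, "dy": 0, "dz": -0.009, "rx": 0, "ry": 0, "rz": -1}
    - {"fingers": 1, "dx": 0, "dy": 0, "dz": -0.009, "rx": 0, "ry": 0, "rz": -1}
    - {"fingers": 1, "dx": 0, "dy": 0, "dz": -0.009, "rx": 0, "ry": 0, "rz": -1}
    - {"fingers": 1, "dx": 0, "dy": 0, "dz": -0.009, "rx": 0, "ry": 0, "rz": -1}
    - {"fingers": 1, "dx": 0, "dy": 0, "dz": -0.009, "rx": 0, "ry": 0, "rz": -1}
    - {"fingers": 1, "dx": 0, "dy": 0, "dz": -0.009, "rx": 0, "ry": 0, "rz": -1}
    - {"fingers": 1, "dx": 0, "dy": 0, "dz": -0.009, "rx": 0, "ry": 0, "rz": -1}

```text
time_s: 9.6
tool_pos: [0.5399, 0.0768, 0.2451]
tool_rot: [-178.8, 35.0, 168.0]
force: [-0.0, 0.9, -1.5]
grip_width: 0.0155
```

```bash
python3 cf.py
```

```text
t 9.6 q [-34.1 -17.    7.4 123.8  32.3  49.7  35. ] g 0.0155
tcp in cap frame mm [-0.2  0.1 -6.5]
rot dev deg (nominal tool frame) [-4.0000e-02  1.2000e-01  1.7475e+02]
F tool [1.  0.9 1.1] T tool [-0.13  0.75 -0.02]
```

Emit:
carry_out:
  plan:
    - {"fingers": 1, "dx": 0, "dy": 0, "dz": -0.009, "rx": 0, "ry": 0, "rz": -1}
    - {"fingers": 1, "dx": 0, "dy": 0, "dz": -0.009, "rx": 0, "ry": 0, "rz": -1}
    - {"fingers": 1, "dx": 0, "dy": 0, "dz": -0.009, "rx": 0, "ry": 0, "rz": -1}
    - {"fingers": 1, "dx": 0, "dy": 0, "dz": -0.009, "rx": 0, "ry": 0, "rz": -1}

```text
time_s: 10.1
tool_pos: [0.539, 0.0767, 0.2455]
tool_rot: [-155.0, 25.2, -146.7]
force: [-0.1, 0.1, -1.7]
grip_width: 0.0159
```

```bash
python3 cf.py
```

```text
t 10.1 q [-33.8 -17.1   7.1 123.8  32.2  49.8  75.1] g 0.0159
tcp in cap frame mm [-0.6 -0.3 -5.7]
rot dev deg (nominal tool frame) [-1.5000e-01  1.2000e-01  1.3475e+02]
F tool [0.8 0.8 1.4] T tool [-0.57  0.74 -0.03]
```

Emit:
carry_out:
  plan:
    - {"fingers": 1, "dx": 0, "dy": 0, "dz": -0.009, "rx": 0, "ry": 0, "rz": -1}
    - {"fingers": 1, "dx": 0, "dy": 0, "dz": -0.009, "rx": 0, "ry": 0, "rz": -1}
    - {"fingers": 1, "dx": 0, "dy": 0, "dz": -0.009, "rx": 0, "ry": 0, "rz": -1}
    - {"fingers": 1, "dx": 0, "dy": 0, "dz": -0.009, "rx": 0, "ry": 0, "rz": -1}
    - {"fingers": 1, "dx": 0, "dy": 0, "dz": -0.009, "rx": 0, "ry": 0, "rz": -1}

```text
time_s: 10.72
tool_pos: [0.5387, 0.0769, 0.2472]
tool_rot: [-145.0, -1.0, -102.7]
force: [0.9, 0.4, -0.8]
grip_width: 0.0162
```

```bash
python3 cf.py
```

```text
t 10.725 q [-32.8 -17.2   6.2 123.7  31.8  49.8 125.4] g 0.0162
tcp in cap frame mm [ 0.1 -0.1 -4.1]
rot dev deg (nominal tool frame) [-8.000e-02  7.000e-02  8.476e+01]
F tool [-0.6 -0.2  1.1] T tool [-0.73 -0.13  0.06]
```

275° turned with low forces. Regrasp: open fully in place (inner radius 43 mm against the bar's 31 mm), then turn back 180°.

Emit:
carry_out:
  plan:
    - {"fingers": -1, "dx": 0, "dy": 0, "dz": 0, "rx": 0, "ry": 0, "rz": 0}
    - {"fingers": -1, "dx": 0, "dy": 0, "dz": 0, "rx": 0, "ry": 0, "rz": 0}
    - {"fingers": -1, "dx": 0, "dy": 0, "dz": 0, "rx": 0, "ry": 0, "rz": 0}
    - {"fingers": -1, "dx": 0, "dy": 0, "dz": 0, "rx": 0, "ry": 0, "rz": 0}
    - {"fingers": -1, "dx": 0, "dy": 0, "dz": 0, "rx": 0, "ry": 0, "rz": 0}
    - {"fingers": -1, "dx": 0, "dy": 0, "dz": 0, "rx": 0, "ry": 0, "rz": 0}
    - {"fingers": -1, "dx": 0, "dy": 0, "dz": 0, "rx": 0, "ry": 0, "rz": 0}
    - {"fingers": -1, "dx": 0, "dy": 0, "dz": 0, "rx": 0, "ry": 0, "rz": 0}

```text
time_s: 11.72
tool_pos: [0.5387, 0.0771, 0.2474]
tool_rot: [-145.0, -0.8, -103.0]
force: [-0.4, -0.4, 0.6]
grip_width: 0.0843
```

```bash
python3 cf.py; python3 look.py r1
```

```text
t 11.725 q [-32.8 -17.2   6.2 123.7  31.8  49.8 125.1] g 0.0843
tcp in cap frame mm [ 0.2  0.  -3.9]
rot dev deg (nominal tool frame) [-7.000e-02  7.000e-02  8.509e+01]
F tool [ 0.5 -0.1 -0.7] T tool [-0.84 -0.08  0.02]
```

View pics/r1.png

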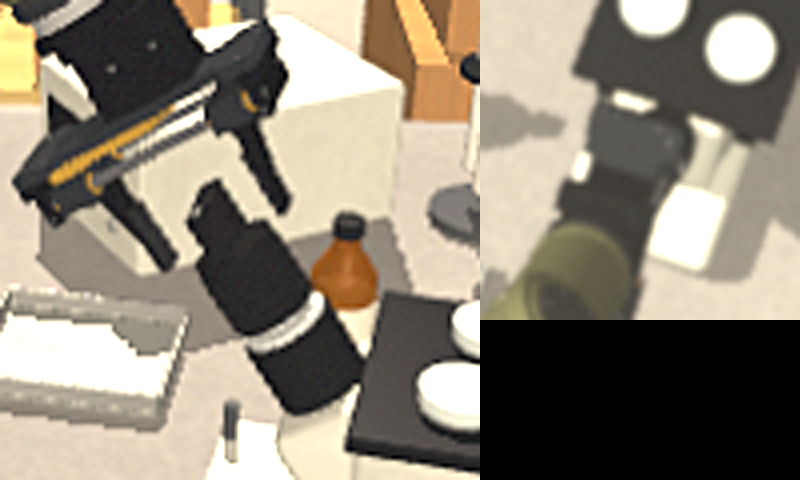

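The view shows the cap turned about 275° (bar end-on, dot facing the camera at (197,212)) with the fingers clear on both sides. Now turning the hand back 180°, and 3 mm lower.

Emit:
carry_out:
  plan:
    - {"fingers": -1, "dx": 0, "dy": 0, "dz": 0.01, "rx": 0, "ry": 0, "rz": 1}
    - {"fingers": -1, "dx": 0, "dy": 0, "dz": 0.01, "rx": 0, "ry": 0, "rz": 1}
    - {"fingers": -1, "dx": 0, "dy": 0, "dz": 0.01, "rx": 0, "ry": 0, "rz": 1}
    - {"fingers": -1, "dx": 0, "dy": 0, "dz": 0.01, "rx": 0, "ry": 0, "rz": 1}
    - {"fingers": -1, "dx": 0, "dy": 0, "dz": 0.01, "rx": 0, "ry": 0, "rz": 1}
    - {"fingers": -1, "dx": 0, "dy": 0, "dz": 0.01, "rx": 0, "ry": 0, "rz": 1}
    - {"fingers": -1, "dx": 0, "dy": 0, "dz": 0.01, "rx": 0, "ry": 0, "rz": 1}
    - {"fingers": -1, "dx": 0, "dy": 0, "dz": 0.01, "rx": 0, "ry": 0, "rz": 1}
    - {"fingers": -1, "dx": 0, "dy": 0, "dz": 0.01, "rx": 0, "ry": 0, "rz": 1}
    - {"fingers": -1, "dx": 0, "dy": 0, "dz": 0.01, "rx": 0, "ry": 0, "rz": 1}
    - {"fingers": -1, "dx": 0, "dy": 0, "dz": 0, "rx": 0, "ry": 0, "rz": 1}
    - {"fingers": -1, "dx": 0, "dy": 0, "dz": 0, "rx": 0, "ry": 0, "rz": 1}

```text
time_s: 13.32
tool_pos: [0.5404, 0.0767, 0.2449]
tool_rot: [161.3, 30.1, 131.9]
force: [-0.0, -0.3, -0.3]
grip_width: 0.0871
```

Emit:
carry_out:
  plan:
    - {"fingers": -1, "dx": 0, "dy": 0, "dz": 0, "rx": 0, "ry": 0, "rz": 1}
    - {"fingers": -1, "dx": 0, "dy": 0, "dz": 0, "rx": 0, "ry": 0, "rz": 1}
    - {"fingers": -1, "dx": 0, "dy": 0, "dz": 0, "rx": 0, "ry": 0, "rz": 1}
    - {"fingers": -1, "dx": 0, "dy": 0, "dz": 0, "rx": 0, "ry": 0, "rz": 1}
    - {"fingers": -1, "dx": 0, "dy": 0, "dz": 0, "rx": 0, "ry": 0, "rz": 1}
    - {"fingers": -1, "dx": 0, "dy": 0, "dz": 0, "rx": 0, "ry": 0, "rz": 1}
    - {"fingers": 1, "dx": 0, "dy": 0, "dz": 0, "rx": 0, "ry": 0, "rz": 0}
  force: 5

```text
time_s: 14.2
tool_pos: [0.5405, 0.0765, 0.245]
tool_rot: [145.0, 0.9, 77.1]
force: [-1.0, -0.8, 0.1]
grip_width: 0.0827
```

```bash
python3 cf.py
```

```text
t 14.2 q [ -4.8 -16.3 -17.  123.   21.6  45.7 -46.4] g 0.0827
tcp in cap frame mm [ 0.3 -0.  -6.9]
rot dev deg (nominal tool frame) [-9.000e-02 -7.000e-02 -9.502e+01]
F tool [-1.  -0.6 -0.5] T tool [ 0.77 -0.11 -0.08]
```

Emit:
carry_out:
  plan:
    - {"fingers": 1, "dx": 0, "dy": 0, "dz": 0, "rx": 0, "ry": 0, "rz": 0}
    - {"fingers": 1, "dx": 0, "dy": 0, "dz": 0, "rx": 0, "ry": 0, "rz": 0}
    - {"fingers": 1, "dx": 0, "dy": 0, "dz": 0, "rx": 0, "ry": 0, "rz": 0}
    - {"fingers": 1, "dx": 0, "dy": 0, "dz": 0, "rx": 0, "ry": 0, "rz": 0}
    - {"fingers": 1, "dx": 0, "dy": 0, "dz": 0, "rx": 0, "ry": 0, "rz": 0}
    - {"fingers": 1, "dx": 0, "dy": 0, "dz": 0, "rx": 0, "ry": 0, "rz": 0}
    - {"fingers": 1, "dx": 0, "dy": 0, "dz": 0, "rx": 0, "ry": 0, "rz": 0}
    - {"fingers": 1, "dx": 0, "dy": 0, "dz": 0, "rx": 0, "ry": 0, "rz": 0}
    - {"fingers": 1, "dx": 0, "dy": 0, "dz": 0, "rx": 0, "ry": 0, "rz": 0}
    - {"fingers": 1, "dx": 0, "dy": 0, "dz": 0, "rx": 0, "ry": 0, "rz": 0}
  force: 5

```text
time_s: 15.45
tool_pos: [0.5403, 0.0766, 0.2448]
tool_rot: [145.0, 0.8, 77.0]
force: [-1.5, -0.1, 0.5]
grip_width: 0.0159
```

```bash
python3 cf.py
```

```text
t 15.45 q [ -4.8 -16.3 -17.  123.   21.6  45.7 -46.5] g 0.0159
tcp in cap frame mm [ 0.  0. -7.]
rot dev deg (nominal tool frame) [-6.000e-02 -8.000e-02 -9.492e+01]
F tool [-0.5 -0.9 -1.2] T tool [ 0.93 -0.05 -0.07]
```

Emit:
carry_out:
  plan:
    - {"fingers": 1, "dx": 0, "dy": 0, "dz": 0, "rx": 0, "ry": 0, "rz": 0}
    - {"fingers": 1, "dx": 0, "dy": 0, "dz": -0.009, "rx": 0, "ry": 0, "rz": -1}
    - {"fingers": 1, "dx": 0, "dy": 0, "dz": -0.009, "rx": 0, "ry": 0, "rz": -1}
    - {"fingers": 1, "dx": 0, "dy": 0, "dz": -0.009, "rx": 0, "ry": 0, "rz": -1}
    - {"fingers": 1, "dx": 0, "dy": 0, "dz": -0.009, "rx": 0, "ry": 0, "rz": -1}
    - {"fingers": 1, "dx": 0, "dy": 0, "dz": -0.009, "rx": 0, "ry": 0, "rz": -1}
    - {"fingers": 1, "dx": 0, "dy": 0, "dz": -0.009, "rx": 0, "ry": 0, "rz": -1}
    - {"fingers": 1, "dx": 0, "dy": 0, "dz": -0.009, "rx": 0, "ry": 0, "rz": -1}
    - {"fingers": 1, "dx": 0, "dy": 0, "dz": -0.009, "rx": 0, "ry": 0, "rz": -1}
  force: 30

```text
time_s: 16.58
tool_pos: [0.5395, 0.0767, 0.247]
tool_rot: [174.3, 34.6, 155.8]
force: [-0.2, 0.0, 0.6]
grip_width: 0.0159
```

```bash
python3 cf.py
```

```text
t 16.575 q [-18.  -16.4  -6.1 123.3  26.4  47.5  29.7] g 0.0159
tcp in cap frame mm [ 0.6 -0.1 -4.7]
rot dev deg (nominal tool frame) [-7.0000e-02 -1.2000e-01 -1.7523e+02]
F tool [-0.2  0.  -0.5] T tool [0.22 0.52 0.01]
```

Emit:
carry_out:
  plan:
    - {"fingers": 1, "dx": 0, "dy": 0, "dz": -0.009, "rx": 0, "ry": 0, "rz": -1}
    - {"fingers": 1, "dx": 0, "dy": 0, "dz": -0.009, "rx": 0, "ry": 0, "rz": -1}
    - {"fingers": 1, "dx": 0, "dy": 0, "dz": -0.009, "rx": 0, "ry": 0, "rz": -1}
    - {"fingers": 1, "dx": 0, "dy": 0, "dz": -0.009, "rx": 0, "ry": 0, "rz": -1}
    - {"fingers": 1, "dx": 0, "dy": 0, "dz": -0.009, "rx": 0, "ry": 0, "rz": -1}
    - {"fingers": 1, "dx": 0, "dy": 0, "dz": -0.009, "rx": 0, "ry": 0, "rz": -1}
    - {"fingers": 1, "dx": 0, "dy": 0, "dz": -0.009, "rx": 0, "ry": 0, "rz": -1}
    - {"fingers": 1, "dx": 0, "dy": 0, "dz": -0.009, "rx": 0, "ry": 0, "rz": -1}
    - {"fingers": 1, "dx": 0, "dy": 0, "dz": -0.009, "rx": 0, "ry": 0, "rz": -1}
    - {"fingers": 1, "dx": 0, "dy": 0, "dz": -0.009, "rx": 0, "ry": 0, "rz": -1}

```text
time_s: 17.82
tool_pos: [0.538, 0.0778, 0.2493]
tool_rot: [-145.0, -1.0, -102.7]
force: [-0.4, 0.6, -0.5]
grip_width: 0.0153
```

```bash
python3 cf.py
```

```text
t 17.825 q [-28.3 -17.1   2.3 123.5  30.   49.3 126.8] g 0.0153
tcp in cap frame mm [ 0.5  0.7 -1.9]
rot dev deg (nominal tool frame) [3.000e-02 4.000e-02 8.476e+01]
F tool [-0.5  0.7  0.1] T tool [-0.85 -0.34 -0.01]
```

455° turned. Second regrasp.

Emit:
carry_out:
  plan:
    - {"fingers": -1, "dx": 0, "dy": 0, "dz": 0, "rx": 0, "ry": 0, "rz": 0}
    - {"fingers": -1, "dx": 0, "dy": 0, "dz": 0, "rx": 0, "ry": 0, "rz": 0}
    - {"fingers": -1, "dx": 0, "dy": 0, "dz": 0, "rx": 0, "ry": 0, "rz": 0}
    - {"fingers": -1, "dx": 0, "dy": 0, "dz": 0, "rx": 0, "ry": 0, "rz": 0}
    - {"fingers": -1, "dx": 0, "dy": 0, "dz": 0, "rx": 0, "ry": 0, "rz": 0}
    - {"fingers": -1, "dx": 0, "dy": 0, "dz": 0, "rx": 0, "ry": 0, "rz": 0}
    - {"fingers": -1, "dx": 0, "dy": 0, "dz": 0, "rx": 0, "ry": 0, "rz": 0}
    - {"fingers": -1, "dx": 0, "dy": 0, "dz": 0, "rx": 0, "ry": 0, "rz": 0}
    - {"fingers": -1, "dx": 0, "dy": 0, "dz": 0.02, "rx": 0, "ry": 0, "rz": 1}
    - {"fingers": -1, "dx": 0, "dy": 0, "dz": 0.02, "rx": 0, "ry": 0, "rz": 1}
    - {"fingers": -1, "dx": 0, "dy": 0, "dz": 0.02, "rx": 0, "ry": 0, "rz": 1}
    - {"fingers": -1, "dx": 0, "dy": 0, "dz": 0.02, "rx": 0, "ry": 0, "rz": 1}

```text
time_s: 19.32
tool_pos: [0.5391, 0.077, 0.247]
tool_rot: [-151.4, 21.1, -137.6]
force: [0.6, 0.6, 0.1]
grip_width: 0.0868
```

Emit:
carry_out:
  plan:
    - {"fingers": -1, "dx": 0, "dy": 0, "dz": 0, "rx": 0, "ry": 0, "rz": 1}
    - {"fingers": -1, "dx": 0, "dy": 0, "dz": 0, "rx": 0, "ry": 0, "rz": 1}
    - {"fingers": -1, "dx": 0, "dy": 0, "dz": 0, "rx": 0, "ry": 0, "rz": 1}
    - {"fingers": -1, "dx": 0, "dy": 0, "dz": 0, "rx": 0, "ry": 0, "rz": 1}
    - {"fingers": -1, "dx": 0, "dy": 0, "dz": 0, "rx": 0, "ry": 0, "rz": 1}
    - {"fingers": -1, "dx": 0, "dy": 0, "dz": 0, "rx": 0, "ry": 0, "rz": 1}
    - {"fingers": -1, "dx": 0, "dy": 0, "dz": 0, "rx": 0, "ry": 0, "rz": 1}
    - {"fingers": -1, "dx": 0, "dy": 0, "dz": 0, "rx": 0, "ry": 0, "rz": 1}
    - {"fingers": -1, "dx": 0, "dy": 0, "dz": 0, "rx": 0, "ry": 0, "rz": 1}
    - {"fingers": -1, "dx": 0, "dy": 0, "dz": 0, "rx": 0, "ry": 0, "rz": 1}
    - {"fingers": -1, "dx": 0, "dy": 0, "dz": 0, "rx": 0, "ry": 0, "rz": 1}
    - {"fingers": -1, "dx": 0, "dy": 0, "dz": 0, "rx": 0, "ry": 0, "rz": 1}

```text
time_s: 20.82
tool_pos: [0.539, 0.077, 0.2469]
tool_rot: [146.8, 11.9, 93.4]
force: [0.5, 0.2, 0.1]
grip_width: 0.087
```

```bash
python3 cf.py
```

```text
t 20.825 q [ -3.2 -16.7 -18.4 122.9  20.7  45.8 -26.2] g 0.087
tcp in cap frame mm [ 0.1  0.1 -4.5]
rot dev deg (nominal tool frame) [-6.0000e-02 -8.0000e-02 -1.1459e+02]
F tool [0.1 0.5 0.2] T tool [ 0.67  0.15 -0.01]
```

Emit:
carry_out:
  plan:
    - {"fingers": -1, "dx": 0, "dy": 0, "dz": 0, "rx": 0, "ry": 0, "rz": 1}
    - {"fingers": 1, "dx": 0, "dy": 0, "dz": 0, "rx": 0, "ry": 0, "rz": 0.98}
    - {"fingers": 1, "dx": 0, "dy": 0, "dz": 0, "rx": 0, "ry": 0, "rz": 0}
    - {"fingers": 1, "dx": 0, "dy": 0, "dz": 0, "rx": 0, "ry": 0, "rz": 0}
    - {"fingers": 1, "dx": 0, "dy": 0, "dz": 0, "rx": 0, "ry": 0, "rz": 0}
    - {"fingers": 1, "dx": 0, "dy": 0, "dz": 0, "rx": 0, "ry": 0, "rz": 0}
    - {"fingers": 1, "dx": 0, "dy": 0, "dz": 0, "rx": 0, "ry": 0, "rz": 0}
    - {"fingers": 1, "dx": 0, "dy": 0, "dz": 0, "rx": 0, "ry": 0, "rz": 0}
    - {"fingers": 1, "dx": 0, "dy": 0, "dz": 0, "rx": 0, "ry": 0, "rz": 0}
    - {"fingers": 1, "dx": 0, "dy": 0, "dz": 0, "rx": 0, "ry": 0, "rz": 0}
    - {"fingers": 1, "dx": 0, "dy": 0, "dz": 0, "rx": 0, "ry": 0, "rz": 0}
    - {"fingers": 1, "dx": 0, "dy": 0, "dz": 0, "rx": 0, "ry": 0, "rz": 0}
  force: 5

```text
time_s: 22.32
tool_pos: [0.5387, 0.077, 0.2466]
tool_rot: [145.1, 1.0, 77.2]
force: [-2.9, 0.9, -0.4]
grip_width: 0.0157
```

```bash
python3 cf.py
```

```text
t 22.325 q [ -0.7 -16.8 -20.4 122.9  19.6  45.6 -44.7] g 0.0157
tcp in cap frame mm [-0.3 -0.  -4.6]
rot dev deg (nominal tool frame) [-4.000e-02 -1.200e-01 -9.512e+01]
F tool [ 0.2 -2.6 -1.4] T tool [ 1.28 -0.01 -0.1 ]
```

Emit:
carry_out:
  plan:
    - {"fingers": 1, "dx": 0, "dy": 0, "dz": 0, "rx": 0, "ry": 0, "rz": 0}
    - {"fingers": 1, "dx": 0, "dy": 0, "dz": -0.009, "rx": 0, "ry": 0, "rz": -1}
    - {"fingers": 1, "dx": 0, "dy": 0, "dz": -0.009, "rx": 0, "ry": 0, "rz": -1}
    - {"fingers": 1, "dx": 0, "dy": 0, "dz": -0.009, "rx": 0, "ry": 0, "rz": -1}
    - {"fingers": 1, "dx": 0, "dy": 0, "dz": -0.009, "rx": 0, "ry": 0, "rz": -1}
    - {"fingers": 1, "dx": 0, "dy": 0, "dz": -0.009, "rx": 0, "ry": 0, "rz": -1}
    - {"fingers": 1, "dx": 0, "dy": 0, "dz": -0.009, "rx": 0, "ry": 0, "rz": -1}
    - {"fingers": 1, "dx": 0, "dy": 0, "dz": -0.009, "rx": 0, "ry": 0, "rz": -1}
    - {"fingers": 1, "dx": 0, "dy": 0, "dz": -0.009, "rx": 0, "ry": 0, "rz": -1}
    - {"fingers": 1, "dx": 0, "dy": 0, "dz": -0.009, "rx": 0, "ry": 0, "rz": -1}
    - {"fingers": 1, "dx": 0, "dy": 0, "dz": -0.009, "rx": 0, "ry": 0, "rz": -1}
  force: 30

```text
time_s: 23.7
tool_pos: [0.538, 0.0771, 0.2496]
tool_rot: [-171.7, 34.2, -179.7]
force: [-1.1, 0.4, 0.2]
grip_width: 0.0157
```

```bash
python3 cf.py
```

```text
t 23.7 q [-17.8 -16.7  -6.4 123.2  26.2  47.9  50.1] g 0.0157
tcp in cap frame mm [ 0.8 -0.1 -1.7]
rot dev deg (nominal tool frame) [7.0000e-02 1.3000e-01 1.6458e+02]
F tool [ 0.8  0.3 -0.8] T tool [-0.13  0.69  0.03]
```

Emit:
carry_out:
  plan:
    - {"fingers": 1, "dx": 0, "dy": 0, "dz": -0.009, "rx": 0, "ry": 0, "rz": -1}
    - {"fingers": 1, "dx": 0, "dy": 0, "dz": -0.009, "rx": 0, "ry": 0, "rz": -1}
    - {"fingers": 1, "dx": 0, "dy": 0, "dz": -0.009, "rx": 0, "ry": 0, "rz": -1}
    - {"fingers": 1, "dx": 0, "dy": 0, "dz": -0.009, "rx": 0, "ry": 0, "rz": -1}
    - {"fingers": 1, "dx": 0, "dy": 0, "dz": -0.05, "rx": 0, "ry": 0, "rz": 0}
    - {"fingers": 1, "dx": 0, "dy": 0, "dz": -0.05, "rx": 0, "ry": 0, "rz": 0}

```text
time_s: 24.45
tool_pos: [0.535, 0.0779, 0.2521]
tool_rot: [-151.3, 20.9, -137.3]
force: [0.0, -0.1, -1.5]
grip_width: 0.0161
```

```bash
python3 cf.py
```

```text
t 24.45 q [-19.7 -17.1  -4.9 123.2  26.7  48.7  89.2] g 0.0161
tcp in cap frame mm [-0.2 -0.   2.1]
rot dev deg (nominal tool frame) [-9.0000e-02  9.0000e-02  1.2503e+02]
F tool [0.6 0.6 1.2] T tool [-0.79  0.58 -0.01]
```

The force reads the cap's weight only, so the thread has let go. I'll pull out along the axis in small steps and watch joint 2's limit.

Emit:
carry_out:
  plan:
    - {"fingers": 1, "dx": 0, "dy": 0, "dz": -0.1, "rx": 0, "ry": 0, "rz": 0}
    - {"fingers": 1, "dx": 0, "dy": 0, "dz": -0.1, "rx": 0, "ry": 0, "rz": 0}

```text
time_s: 24.7
tool_pos: [0.5342, 0.0793, 0.2566]
tool_rot: [-151.3, 20.8, -137.3]
force: [0.4, 0.2, -1.8]
grip_width: 0.0158
```

```bash
python3 cf.py
```

```text
t 24.7 q [-15.3 -17.2  -8.8 122.7  24.8  48.8  90.7] g 0.0158
tcp in cap frame mm [1.3 1.2 6.5]
rot dev deg (nominal tool frame) [ -0.19   0.2  125.  ]
F tool [0.2 0.8 1.6] T tool [-0.78  0.59  0.05]
```

```bash
cat >> cf.py <<'E'
d=Rm.inv().apply(Rc@np.r_[-(Rc.T@(p-bar))[:2],0])/.03
print("lateral corr rows units",d.round(3))
E
python3 cf.py|tail -1
```

```text
lateral corr rows units [0.058 0.012 0.   ]
```

Emit:
carry_out:
  plan:
    - {"fingers": 1, "dx": 0.02, "dy": 0.02, "dz": -0.06, "rx": 0, "ry": 0, "rz": 0}
    - {"fingers": 1, "dx": 0, "dy": 0, "dz": -0.06, "rx": 0, "ry": 0, "rz": 0}
    - {"fingers": 1, "dx": 0, "dy": 0, "dz": 0, "rx": 0, "ry": 0, "rz": 0}

```text
time_s: 25.08
tool_pos: [0.5335, 0.0809, 0.2583]
tool_rot: [-151.3, 20.6, -137.2]
force: [-0.7, -0.6, -1.3]
grip_width: 0.0158
```

```bash
python3 cf.py
```

```text
t 25.075 q [-15.7 -17.2  -8.8 122.4  24.8  49.3  90.6] g 0.0158
tcp in cap frame mm [1.3 2.6 8.5]
rot dev deg (nominal tool frame) [ -0.33   0.22 124.9 ]
F tool [1.3 0.5 0.8] T tool [-0.73  0.83  0.  ]
lateral corr rows units [ 0.097 -0.014  0.001]
```

Joint 2's limit stops a straight pull here: the hand is drifting sideways, though forces stay low. The cap is free and about 26 mm out. The plan is to turn it so the bar lies in the tilt plane. Then I'll pitch the hand towards vertical about the jaw axis in a light grip, with the core guiding the cap, and carry on pulling along the axis.

Emit:
carry_out:
  plan:
    - {"fingers": 1, "dx": 0.03, "dy": 0, "dz": 0, "rx": 0, "ry": 0, "rz": 0.86}
    - {"fingers": 1, "dx": 0.03, "dy": 0, "dz": 0, "rx": 0, "ry": 0, "rz": 0.86}
    - {"fingers": 1, "dx": 0, "dy": 0, "dz": 0, "rx": 0, "ry": 0, "rz": 0.86}
    - {"fingers": 1, "dx": 0, "dy": 0, "dz": 0, "rx": 0, "ry": 0, "rz": 0.86}
    - {"fingers": 1, "dx": 0, "dy": 0, "dz": 0, "rx": 0, "ry": 0, "rz": 0.86}
    - {"fingers": 1, "dx": 0, "dy": 0, "dz": 0, "rx": 0, "ry": 0, "rz": 0.86}

```text
time_s: 25.82
tool_pos: [0.5334, 0.0808, 0.2575]
tool_rot: [-180.0, 34.8, 165.6]
force: [-0.5, 0.3, -1.9]
grip_width: 0.0156
```

```bash
python3 cf.py; python3 look.py free1
python3 - <<'E'
from h import *
p,Rm,o=state(); print(Rm.as_matrix().round(3))
E
```

```text
t 25.825 q [-12.6 -17.2 -11.3 122.4  23.7  48.7  39.7] g 0.0156
tcp in cap frame mm [0.9 2.4 7.8]
rot dev deg (nominal tool frame) [ -0.24   0.4  176.76]
F tool [1.5 0.1 1.3] T tool [-0.    0.9   0.03]
lateral corr rows units [ 0.034 -0.078  0.   ]
[[-0.796  0.246  0.553]
 [ 0.2    0.969 -0.143]
 [-0.571 -0.003 -0.821]]
```

View pics/free1.png

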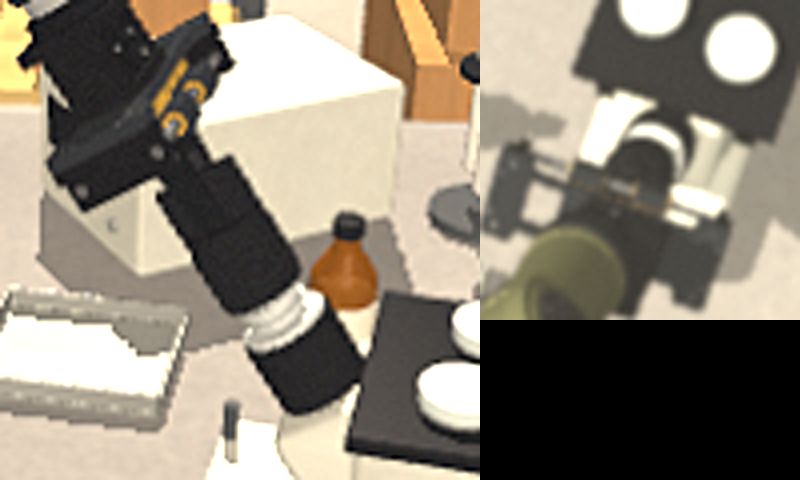

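Emit:
carry_out:
  plan:
    - {"fingers": 1, "dx": 0, "dy": 0, "dz": 0, "rx": 0, "ry": 0, "rz": 0}
    - {"fingers": 1, "dx": 0.055, "dy": -0.03, "dz": 0, "rx": 0, "ry": 0.5, "rz": 0}
    - {"fingers": 1, "dx": 0.055, "dy": -0.03, "dz": 0, "rx": 0, "ry": 0.5, "rz": 0}
  force: 7

```text
time_s: 26.3
tool_pos: [0.5313, 0.0799, 0.2572]
tool_rot: [-179.8, 24.9, 166.0]
force: [3.0, -0.3, 0.1]
grip_width: 0.0161
```

```bash
cat > gf.py <<'E'
from h import *
p,Rm,o=state(); Rc=capR(166,180).as_matrix(); bar=np.array([.5364,.0776,.2505])
g=p-.019*Rm.as_matrix()[:,2]
print("t",o["time_s"],"q",o["qpos"].round(1),"grip",round(o["grip_width"],4))
print("grasp pt in port-plane frame (x: tilt plane, y, z axial; start bar=0) mm",(1000*Rc.T@(g-bar)).round(1))
z=-Rm.as_matrix()[:,2]; print("hand axis in that frame",(Rc.T@z).round(3),"pitch",np.degrees(np.arctan2((Rc.T@z)[0],(Rc.T@z)[2])).round(1))
print("F world",o["force"].round(1),"F tool",Rm.inv().apply(o["force"]).round(1),"T",Rm.inv().apply(o["wrist_torque"]).round(2))
print("port axis in tool",Rm.inv().apply(Rc[:,2]).round(3),"cap/plane y in tool",Rm.inv().apply(Rc[:,1]).round(2))
E
python3 gf.py
```

```text
t 26.3 q [-13.9 -12.4  -6.2 115.3  14.9  57.1  49.9] grip 0.0161
grasp pt in port-plane frame (x: tilt plane, y, z axial; start bar=0) mm [ 2.7  1.  27.4]
hand axis in that frame [0.175 0.003 0.984] pitch 10.1
F world [ 3.  -0.3  0.1] F tool [-2.8  0.5  1.1] T [ 0.05 -0.15 -0.01]
port axis in tool [ 0.175 -0.002 -0.984] cap/plane y in tool [-0.  1. -0.]
```

Joint 2 now has room (-12.4°). I'll firm up the grip and pull along the port axis.

Emit:
carry_out:
  plan:
    - {"fingers": 1, "dx": 0.04, "dy": -0.02, "dz": 0.01, "rx": 0, "ry": 0, "rz": 0}
    - {"fingers": 1, "dx": 0.02, "dy": -0.015, "dz": 0, "rx": 0, "ry": 0, "rz": 0}
    - {"fingers": 1, "dx": 0.035, "dy": 0, "dz": -0.197, "rx": 0, "ry": 0, "rz": 0}
    - {"fingers": 1, "dx": 0.035, "dy": 0, "dz": -0.197, "rx": 0, "ry": 0, "rz": 0}
  force: 30

```text
time_s: 26.8
tool_pos: [0.5235, 0.0815, 0.2656]
tool_rot: [-179.9, 25.2, 166.0]
force: [9.1, 2.3, -3.8]
grip_width: 0.0159
```

```bash
python3 gf.py; python3 look.py free2
```

```text
t 26.8 q [-14.  -13.8  -6.6 115.5  14.8  58.   49.7] grip 0.0159
grasp pt in port-plane frame (x: tilt plane, y, z axial; start bar=0) mm [ 0.8  0.7 38.8]
hand axis in that frame [0.17  0.002 0.985] pitch 9.8
F world [ 9.1  2.3 -3.8] F tool [-5.9  4.4  7. ] T [-0.95 -1.27 -0.05]
port axis in tool [ 0.17  -0.002 -0.985] cap/plane y in tool [-0.  1. -0.]
```

View pics/free2.png

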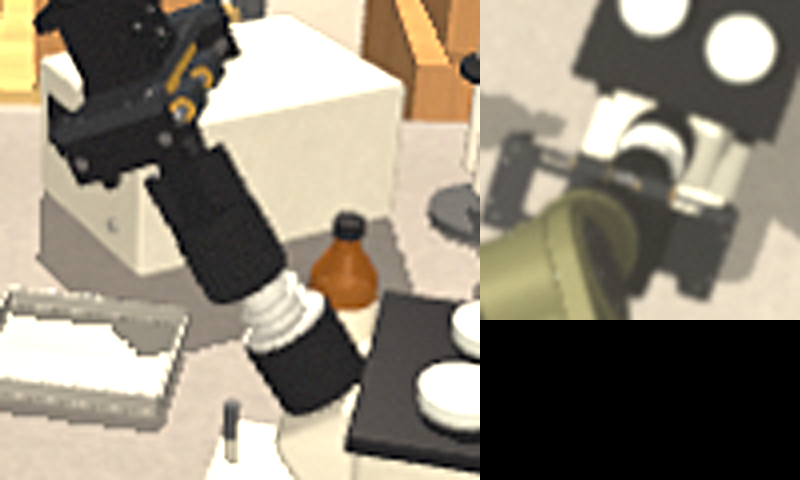

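Emit:
carry_out:
  plan:
    - {"fingers": 1, "dx": -0.06, "dy": 0.03, "dz": 0, "rx": 0, "ry": 0, "rz": 0}
    - {"fingers": 1, "dx": 0.02, "dy": 0, "dz": -0.1, "rx": 0, "ry": 0, "rz": 0}
    - {"fingers": 1, "dx": 0, "dy": 0, "dz": 0, "rx": 0, "ry": 0, "rz": 0}

```text
time_s: 27.28
tool_pos: [0.5223, 0.082, 0.2684]
tool_rot: [-179.8, 24.9, 165.9]
force: [1.4, 2.2, 5.4]
grip_width: 0.016
```

```bash
python3 gf.py
```

```text
t 27.275 q [-14.  -13.8  -6.6 115.1  14.7  58.7  49.7] grip 0.016
grasp pt in port-plane frame (x: tilt plane, y, z axial; start bar=0) mm [ 1.5  0.9 41.8]
hand axis in that frame [0.175 0.003 0.985] pitch 10.1
F world [1.4 2.2 5.4] F tool [-3.   2.4 -4.6] T [-0.7  -0.29  0.01]
port axis in tool [ 0.175 -0.004 -0.985] cap/plane y in tool [ 0.  1. -0.]
```

Emit:
carry_out:
  plan:
    - {"fingers": 1, "dx": -0.02, "dy": 0.02, "dz": -0.1, "rx": 0, "ry": 0, "rz": 0}
    - {"fingers": 1, "dx": 0.01, "dy": 0.01, "dz": -0.1, "rx": 0, "ry": 0, "rz": 0}
    - {"fingers": 1, "dx": 0.01, "dy": 0, "dz": -0.1, "rx": 0, "ry": 0, "rz": 0}

```text
time_s: 27.65
tool_pos: [0.5168, 0.0824, 0.274]
tool_rot: [-179.6, 24.6, 165.9]
force: [-0.1, -0.4, -2.3]
grip_width: 0.0157
```

```bash
python3 gf.py
```

```text
t 27.65 q [-14.1 -14.3  -6.8 114.7  14.5  60.   49.7] grip 0.0157
grasp pt in port-plane frame (x: tilt plane, y, z axial; start bar=0) mm [ 0.3  0.  49.5]
hand axis in that frame [0.181 0.007 0.983] pitch 10.4
F world [-0.1 -0.4 -2.3] F tool [ 1.  -0.4  2.1] T [-0.05  0.63 -0.02]
port axis in tool [ 0.181 -0.008 -0.983] cap/plane y in tool [ 0.    1.   -0.01]
```

Emit:
carry_out:
  plan:
    - {"fingers": 1, "dx": 0.04, "dy": 0, "dz": -0.2, "rx": 0, "ry": 0, "rz": 0}
    - {"fingers": 1, "dx": 0.04, "dy": 0, "dz": -0.2, "rx": 0, "ry": 0, "rz": 0}
    - {"fingers": 1, "dx": 0.04, "dy": 0, "dz": -0.2, "rx": 0, "ry": 0, "rz": 0}
    - {"fingers": 1, "dx": 0, "dy": 0, "dz": 0, "rx": 0, "ry": 0, "rz": 0}

```text
time_s: 28.15
tool_pos: [0.508, 0.0862, 0.2916]
tool_rot: [-179.8, 24.9, 165.9]
force: [1.1, -0.3, -0.6]
grip_width: 0.0159
```

```bash
python3 gf.py; python3 look.py free3
```

```text
t 28.15 q [-14.3 -15.9  -7.3 114.   14.1  62.   49.7] grip 0.0159
grasp pt in port-plane frame (x: tilt plane, y, z axial; start bar=0) mm [ 2.7  1.6 69.3]
hand axis in that frame [0.176 0.004 0.984] pitch 10.1
F world [ 1.1 -0.3 -0.6] F tool [-0.8  0.   1.1] T [-0.06  0.66 -0.02]
port axis in tool [ 0.175 -0.004 -0.984] cap/plane y in tool [ 0.  1. -0.]
```

View pics/free3.png

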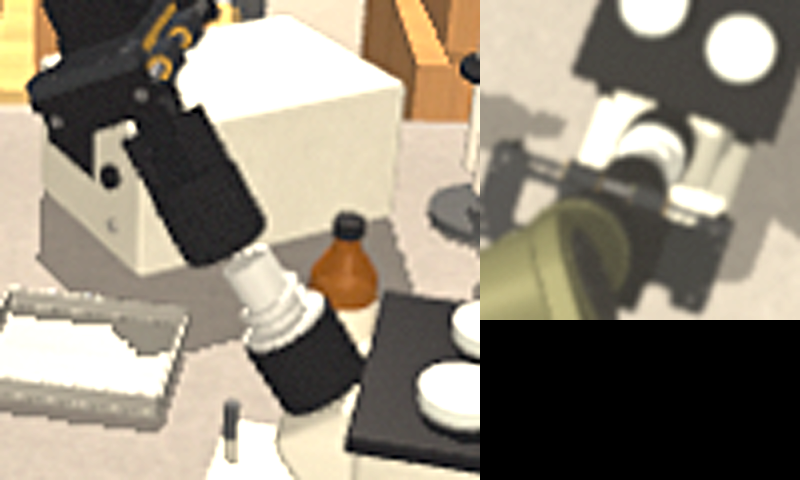

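The cap is off the port, with the core fully visible. It hangs about 5° more tilted than the hand. Now locating the tray.

Run:
```python
from h import *
c=cams();S,T=c["side"],c["top"]
a=np.array([plane(T,u,.022) for u in [(181.7,187.3),(220.7,197.3),(207.3,237.3),(169,226.7)]])
print(a.round(3),[np.linalg.norm(a[i]-a[(i+1)%4]).round(3) for i in range(4)],a.mean(0).round(3))
# side: rim corners full-res
s=S["color"][:,:,::-1]; cv2.imwrite("pics/tray_s.png",cv2.resize(s[170:225,190:270],None,fx=8,fy=8,interpolation=cv2.INTER_CUBIC))
t=T["color"][:,:,::-1]; cv2.imwrite("pics/tray_t.png",cv2.resize(t[175:245,155:235],None,fx=8,fy=8,interpolation=cv2.INTER_CUBIC))
```

```text
[[0.523 0.364 0.022]
 [0.498 0.204 0.022]
 [0.335 0.237 0.022]
 [0.361 0.39  0.022]] [np.float64(0.162), np.float64(0.166), np.float64(0.156), np.float64(0.164)] [0.429 0.299 0.022]
```

View pics/tray_s.png

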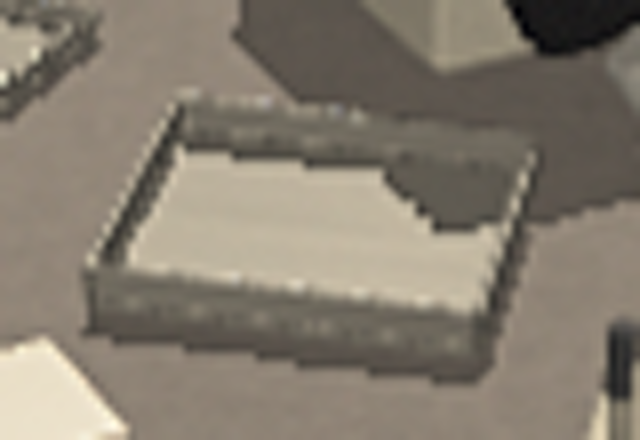

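View pics/tray_t.png

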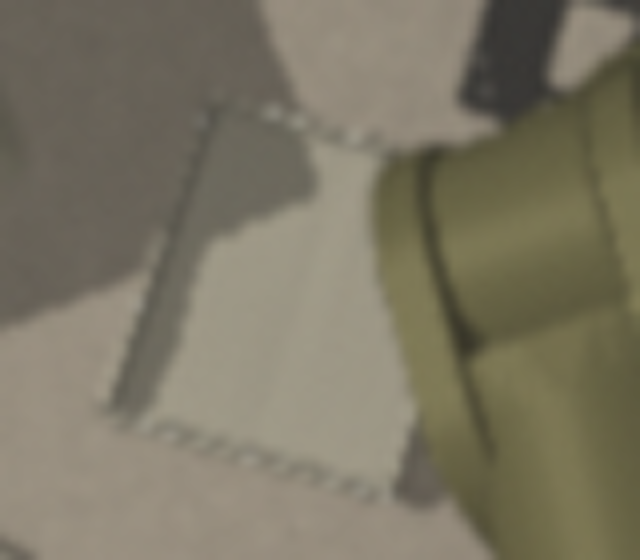

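Run:
```python
from h import *
c=cams();S=c["side"]
a=np.array([plane(S,(u/8+190,v/8+170),.022) for u,v in [(182,97),(535,145),(490,315),(92,268)]])
print(a.round(3),[np.linalg.norm(a[i]-a[(i+1)%4]).round(3) for i in range(4)],a.mean(0).round(3))
```

```text
[[0.367 0.392 0.022]
 [0.527 0.355 0.022]
 [0.506 0.217 0.022]
 [0.34  0.247 0.022]] [np.float64(0.164), np.float64(0.139), np.float64(0.169), np.float64(0.148)] [0.435 0.303 0.022]
```

Two views agree on a tray centre of about (0.432, 0.301). I'll carry the cap over it and bring the hand vertical.

Run:
```python
from h import *
p,Rm,o=state()
pt=np.array([.432,.301,.21]);Rt=R.from_euler('xyz',[180,0,166],degrees=True)
r=plan(p,Rm,pt,Rt,11);a,b,P=sim(p,Rm,r,11);print(r.tolist(),np.round(P,3).tolist(),a-pt)
```

```text
[0.432, 0.577, 0.148, -0.002, 0.226, -0.002] [[0.503, 0.105, 0.281], [0.497, 0.124, 0.272], [0.491, 0.144, 0.263], [0.484, 0.163, 0.255], [0.478, 0.183, 0.247], [0.471, 0.202, 0.24], [0.463, 0.222, 0.233], [0.456, 0.242, 0.226], [0.448, 0.261, 0.22], [0.44, 0.281, 0.215], [0.432, 0.301, 0.21]] [-6.11758035e-05  7.87049944e-05 -9.81064994e-05]
```

Emit:
carry_out:
  plan:
    - {"fingers": 1, "dx": 0.432, "dy": 0.577, "dz": 0.148, "rx": -0.002, "ry": 0.226, "rz": -0.002}
    - {"fingers": 1, "dx": 0.432, "dy": 0.577, "dz": 0.148, "rx": -0.002, "ry": 0.226, "rz": -0.002}
    - {"fingers": 1, "dx": 0.432, "dy": 0.577, "dz": 0.148, "rx": -0.002, "ry": 0.226, "rz": -0.002}
    - {"fingers": 1, "dx": 0.432, "dy": 0.577, "dz": 0.148, "rx": -0.002, "ry": 0.226, "rz": -0.002}
    - {"fingers": 1, "dx": 0.432, "dy": 0.577, "dz": 0.148, "rx": -0.002, "ry": 0.226, "rz": -0.002}
    - {"fingers": 1, "dx": 0.432, "dy": 0.577, "dz": 0.148, "rx": -0.002, "ry": 0.226, "rz": -0.002}
    - {"fingers": 1, "dx": 0.432, "dy": 0.577, "dz": 0.148, "rx": -0.002, "ry": 0.226, "rz": -0.002}
    - {"fingers": 1, "dx": 0.432, "dy": 0.577, "dz": 0.148, "rx": -0.002, "ry": 0.226, "rz": -0.002}
    - {"fingers": 1, "dx": 0.432, "dy": 0.577, "dz": 0.148, "rx": -0.002, "ry": 0.226, "rz": -0.002}
    - {"fingers": 1, "dx": 0.432, "dy": 0.577, "dz": 0.148, "rx": -0.002, "ry": 0.226, "rz": -0.002}
    - {"fingers": 1, "dx": 0.432, "dy": 0.577, "dz": 0.148, "rx": -0.002, "ry": 0.226, "rz": -0.002}

```text
time_s: 29.82
tool_pos: [0.4315, 0.3025, 0.2099]
tool_rot: [-180.0, -0.2, 166.0]
force: [0.8, 0.5, -2.4]
grip_width: 0.0158
```

```bash
cat > lk2.py <<'E'
from h import *
import sys
p,Rm,o=state(); print(o["time_s"],o["qpos"].round(1),p.round(4),o["tool_rot"].round(1),o["force"].round(1),o["grip_width"])
s=cams()["side"]["color"][:,:,::-1]
a=cv2.resize(s[105:225,170:310],None,fx=5,fy=5,interpolation=cv2.INTER_CUBIC)
cv2.imwrite(f"pics/{sys.argv[1]}.png",np.clip(a.astype(float)*1.8,0,255).astype(np.uint8))
E
python3 lk2.py tr1
```

```text
29.825 [-22.6   4.7 -16.1 101.    1.2  74.6  37.1] [0.4315 0.3025 0.2099] [-180.    -0.2  166. ] [ 0.8  0.5 -2.4] 0.01577158251068561
```

View pics/tr1.png

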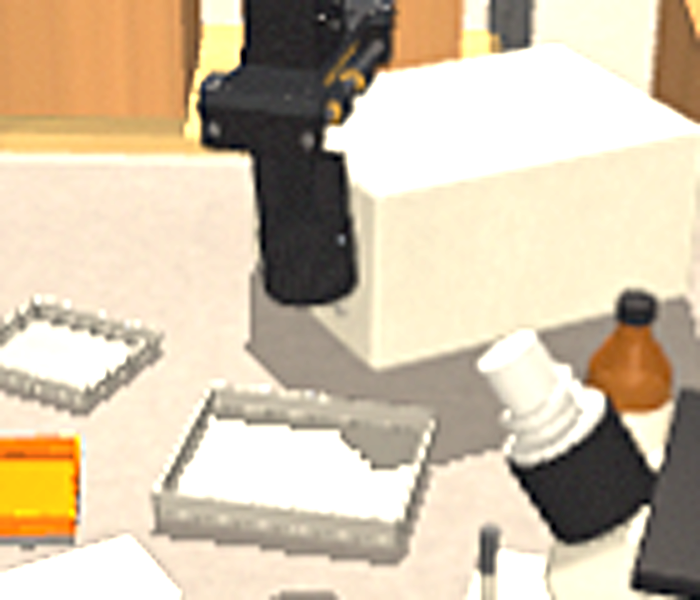

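Run:
```python
from h import *
S=cams()["side"];s=S["color"].astype(int).sum(2)
p,Rm,o=state(); g=p-.019*Rm.as_matrix()[:,2]
L=[];Rr=[]
for v in range(142,160):
    row=s[v]; d=np.where(row[205:255]<120)[0]+205
    L.append((v,d.min()));Rr.append((v,d.max()))
print(L[::3],Rr[::3])
for e in (L,Rr):
    e=np.array(e,float); k=np.polyfit(e[:,0],e[:,1],1); print("slope deg",np.degrees(np.arctan(k[0])),np.abs(np.polyval(k,e[:,0])-e[:,1]).max())
ax=-Rm.as_matrix()[:,0] # 
for t in range(-4,12,2):
    # cap axis down direction tilted by t deg: rim moved toward hand -x tool... 
    d=R.from_rotvec(Rm.as_matrix()[:,1]*np.radians(-t)).apply(Rm.as_matrix()[:,2])
    q=proj(S,[g+d*.02,g+d*.078]); dd=q[1]-q[0]; print(t,d.round(3),np.degrees(np.arctan2(dd[0],dd[1])).round(2))
```

```text
[(142, np.int64(221)), (145, np.int64(221)), (148, np.int64(222)), (151, np.int64(222)), (154, np.int64(222)), (157, np.int64(222))] [(142, np.int64(238)), (145, np.int64(238)), (148, np.int64(239)), (151, np.int64(239)), (154, np.int64(239)), (157, np.int64(240))]
slope deg 5.1890975799830095 0.5197798417613058
slope deg 7.1177388461449596 0.5063639490883247
-4 [-0.069  0.016 -0.998] -4.45
-2 [-0.035  0.007 -0.999] -2.33
0 [-0.001 -0.001 -1.   ] -0.23
2 [ 0.033 -0.009 -0.999] 1.86
4 [ 0.067 -0.018 -0.998] 3.93
6 [ 0.101 -0.026 -0.995] 5.97
8 [ 0.134 -0.034 -0.99 ] 8.0
10 [ 0.168 -0.043 -0.985] 10.01
```

The cap leans about 6° in the grip (rim towards +x). I'll tip the hand 6° to bring the cap upright.

Emit:
carry_out:
  plan:
    - {"fingers": 1, "dx": 0.035, "dy": 0, "dz": 0, "rx": 0, "ry": 0.3, "rz": 0}
    - {"fingers": 1, "dx": 0.035, "dy": 0, "dz": 0, "rx": 0, "ry": 0.3, "rz": 0}
    - {"fingers": 1, "dx": -0.09, "dy": 0, "dz": 0.9, "rx": 0, "ry": 0, "rz": 0}
    - {"fingers": 1, "dx": -0.09, "dy": 0, "dz": 0.9, "rx": 0, "ry": 0, "rz": 0}
    - {"fingers": 1, "dx": -0.08, "dy": 0, "dz": 0.8, "rx": 0, "ry": 0, "rz": 0}
    - {"fingers": 1, "dx": -0.08, "dy": 0, "dz": 0.8, "rx": 0, "ry": 0, "rz": 0}
    - {"fingers": 1, "dx": 0, "dy": 0, "dz": 0, "rx": 0, "ry": 0, "rz": 0}

```text
time_s: 30.9
tool_pos: [0.4288, 0.3001, 0.106]
tool_rot: [-179.8, -6.3, 165.9]
force: [-0.3, -0.1, -1.0]
grip_width: 0.0154
```

```bash
python3 lk2.py tr2
python3 - <<'E'
from h import *
p,Rm,o=state(); print((p-.019*Rm.as_matrix()[:,2]).round(4),Rm.inv().apply([0,0,-1]).round(3))
E
```

```text
30.9 [-21.3  12.4 -15.  105.1  -1.6  67.1  40.6] [0.4288 0.3001 0.106 ] [-179.8   -6.3  165.9] [-0.3 -0.1 -1. ] 0.015398312267799225
[0.4321 0.3011 0.1273] [-0.105 -0.     0.994]
```

View pics/tr2.png

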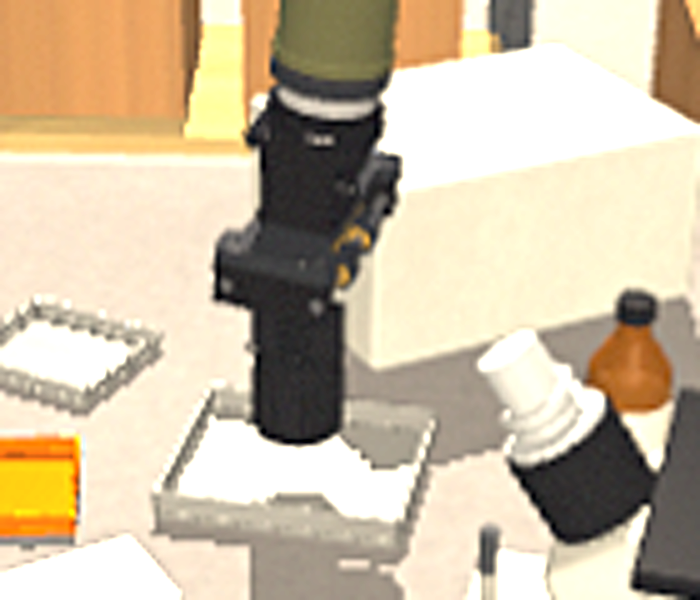

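The view shows the cap upright over the middle of the tray. I'll lower most of the way, then feel for the floor.

Emit:
carry_out:
  plan:
    - {"fingers": 1, "dx": -0.063, "dy": 0, "dz": 0.6, "rx": 0, "ry": 0, "rz": 0}
    - {"fingers": 1, "dx": -0.042, "dy": 0, "dz": 0.4, "rx": 0, "ry": 0, "rz": 0}
    - {"fingers": 1, "dx": -0.021, "dy": 0, "dz": 0.2, "rx": 0, "ry": 0, "rz": 0}
    - {"fingers": 1, "dx": 0, "dy": 0, "dz": 0, "rx": 0, "ry": 0, "rz": 0}

```text
time_s: 31.5
tool_pos: [0.4289, 0.3016, 0.0709]
tool_rot: [-179.9, -6.1, 166.0]
force: [0.2, -0.7, -1.1]
grip_width: 0.0158
```

```bash
python3 lk2.py tr3
python3 - <<'E'
from h import *
p,Rm,o=state(); print((p-.019*Rm.as_matrix()[:,2]).round(4))
S=cams()["side"];s=S["color"].astype(int).sum(2)
for v in range(168,192,2):
    d=np.where(s[v][205:255]<120)[0]+205; print(v,d.min(),d.max(),end='; ')
E
```

```text
31.5 [-21.6  14.6 -15.  106.9  -1.   62.9  40.3] [0.4289 0.3016 0.0709] [-179.9   -6.1  166. ] [ 0.2 -0.7 -1.1] 0.015756219169890198
[0.4315 0.3015 0.0907]
168 213 240; 170 214 236; 172 213 236; 174 214 236; 176 221 238; 178 222 238; 180 222 238; 182 222 238; 184 221 237; 186 221 237; 188 221 237; 190 221 238;
```

View pics/tr3.png

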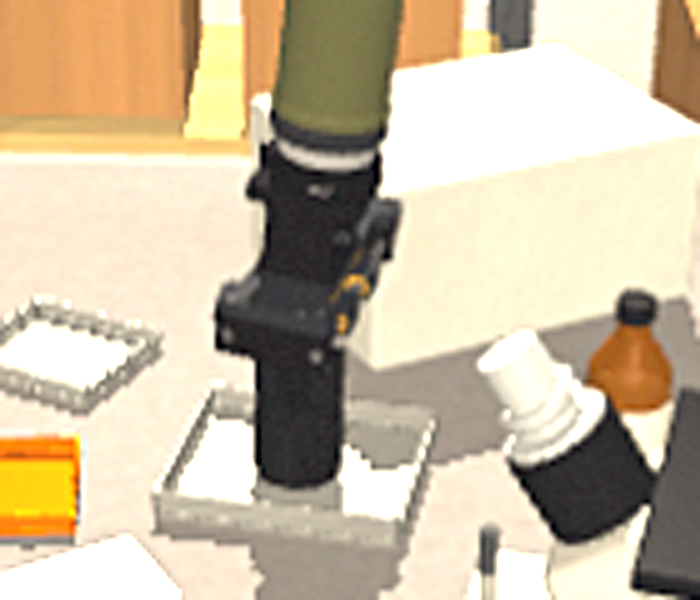

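Emit:
carry_out:
  plan:
    - {"fingers": 1, "dx": -0.013, "dy": 0, "dz": 0.13, "rx": 0, "ry": 0, "rz": 0}
    - {"fingers": 1, "dx": -0.005, "dy": 0, "dz": 0.05, "rx": 0, "ry": 0, "rz": 0}
    - {"fingers": 1, "dx": 0, "dy": 0, "dz": 0, "rx": 0, "ry": 0, "rz": 0}
  force: 12

```text
time_s: 32.08
tool_pos: [0.4292, 0.3017, 0.0659]
tool_rot: [-180.0, -6.0, 166.0]
force: [0.6, -0.1, -1.8]
grip_width: 0.0155
```

```bash
python3 lk2.py tr4
```

```text
32.075 [-21.6  14.9 -14.9 107.2  -0.9  62.3  40.3] [0.4292 0.3017 0.0659] [-180.   -6.  166.] [ 0.6 -0.1 -1.8] 0.015519820595866296
```

Emit:
carry_out:
  plan:
    - {"fingers": 1, "dx": -0.005, "dy": 0, "dz": 0.05, "rx": 0, "ry": 0, "rz": 0}
    - {"fingers": 1, "dx": 0, "dy": 0, "dz": 0.04, "rx": 0, "ry": 0, "rz": 0}
    - {"fingers": 1, "dx": 0, "dy": 0, "dz": 0, "rx": 0, "ry": 0, "rz": 0}

```text
time_s: 32.55
tool_pos: [0.4292, 0.3019, 0.0634]
tool_rot: [-180.0, -6.0, 166.0]
force: [1.1, -0.2, -1.3]
grip_width: 0.0162
```

```bash
python3 lk2.py tr5
```

```text
32.55 [-21.6  15.1 -14.9 107.3  -0.9  62.   40.3] [0.4292 0.3019 0.0634] [-180.   -6.  166.] [ 1.1 -0.2 -1.3] 0.016173684189790996
```

Emit:
carry_out:
  plan:
    - {"fingers": 1, "dx": 0, "dy": 0, "dz": 0.04, "rx": 0, "ry": 0, "rz": 0}
    - {"fingers": 1, "dx": 0, "dy": 0, "dz": 0, "rx": 0, "ry": 0, "rz": 0}

```text
time_s: 32.9
tool_pos: [0.4291, 0.3019, 0.0633]
tool_rot: [-180.0, -6.0, 166.0]
force: [-2.6, -1.1, 5.6]
grip_width: 0.0156
```

```bash
python3 lk2.py tr6
```

```text
32.9 [-21.6  15.1 -14.9 107.3  -0.9  62.   40.3] [0.4291 0.3019 0.0633] [-180.   -6.  166.] [-2.6 -1.1  5.6] 0.015571539896960527
```

View pics/tr6.png

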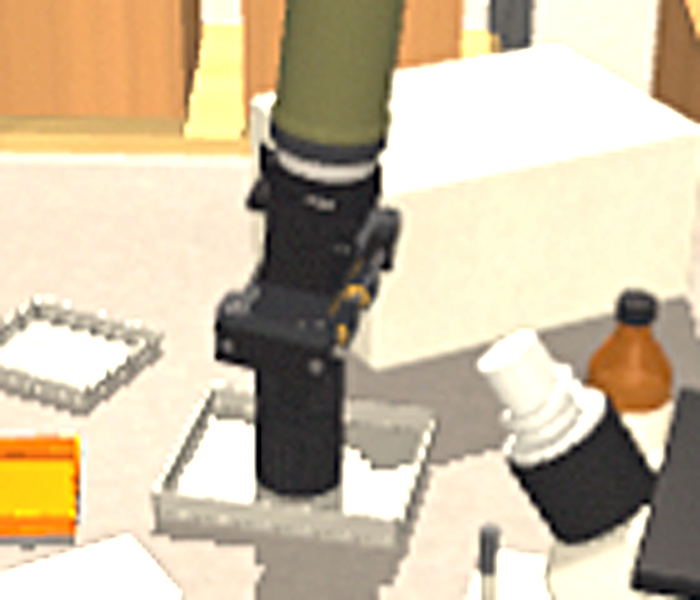

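The rim touches the floor (contact about 6 N). I'll ease the grip so the cap settles flat, then open.

Emit:
carry_out:
  plan:
    - {"fingers": 1, "dx": 0, "dy": 0, "dz": 0.02, "rx": 0, "ry": 0, "rz": 0}
    - {"fingers": 1, "dx": 0, "dy": 0, "dz": 0.01, "rx": 0, "ry": 0, "rz": 0}
    - {"fingers": 1, "dx": 0, "dy": 0, "dz": 0, "rx": 0, "ry": 0, "rz": 0}
  force: 3

```text
time_s: 33.38
tool_pos: [0.4291, 0.302, 0.0632]
tool_rot: [-180.0, -6.0, 166.0]
force: [-1.7, -2.4, 10.2]
grip_width: 0.016
```

```bash
python3 lk2.py tr7
```

```text
33.375 [-21.6  15.1 -14.9 107.3  -0.9  62.   40.2] [0.4291 0.302  0.0632] [-180.   -6.  166.] [-1.7 -2.4 10.2] 0.016041066389192237
```

Emit:
carry_out:
  plan:
    - {"fingers": 1, "dx": 0, "dy": 0, "dz": -0.025, "rx": 0, "ry": 0, "rz": 0}
    - {"fingers": 1, "dx": 0, "dy": 0, "dz": -0.01, "rx": 0, "ry": 0, "rz": 0}
    - {"fingers": 1, "dx": 0, "dy": 0, "dz": 0, "rx": 0, "ry": 0, "rz": 0}
  force: 3

```text
time_s: 33.85
tool_pos: [0.4291, 0.3019, 0.0632]
tool_rot: [-180.0, -6.0, 166.0]
force: [-1.7, -1.3, 5.6]
grip_width: 0.016
```

```bash
python3 lk2.py tr8
```

```text
33.85 [-21.6  15.1 -14.9 107.3  -0.9  62.   40.3] [0.4291 0.3019 0.0632] [-180.   -6.  166.] [-1.7 -1.3  5.6] 0.01595016621036474
```

Emit:
carry_out:
  plan:
    - {"fingers": 1, "dx": 0, "dy": 0, "dz": -0.025, "rx": 0, "ry": 0, "rz": 0}
    - {"fingers": -1, "dx": 0, "dy": 0, "dz": 0, "rx": 0, "ry": 0, "rz": 0}
    - {"fingers": -1, "dx": 0, "dy": 0, "dz": 0, "rx": 0, "ry": 0, "rz": 0}
    - {"fingers": -1, "dx": 0, "dy": 0, "dz": 0, "rx": 0, "ry": 0, "rz": 0}
    - {"fingers": -1, "dx": 0, "dy": 0, "dz": 0, "rx": 0, "ry": 0, "rz": 0}
    - {"fingers": -1, "dx": 0, "dy": 0, "dz": 0, "rx": 0, "ry": 0, "rz": 0}
    - {"fingers": -1, "dx": 0, "dy": 0, "dz": 0, "rx": 0, "ry": 0, "rz": 0}
    - {"fingers": -1, "dx": 0, "dy": 0, "dz": 0, "rx": 0, "ry": 0, "rz": 0}

```text
time_s: 34.95
tool_pos: [0.4289, 0.3016, 0.0627]
tool_rot: [-179.9, -6.1, 166.0]
force: [0.0, -0.1, -0.3]
grip_width: 0.0781
```

```bash
python3 lk2.py rel1
```

```text
34.95 [-21.6  15.1 -14.9 107.3  -0.9  62.   40.3] [0.4289 0.3016 0.0627] [-179.9   -6.1  166. ] [ 0.  -0.1 -0.3] 0.07813170030102176
```

View pics/rel1.png

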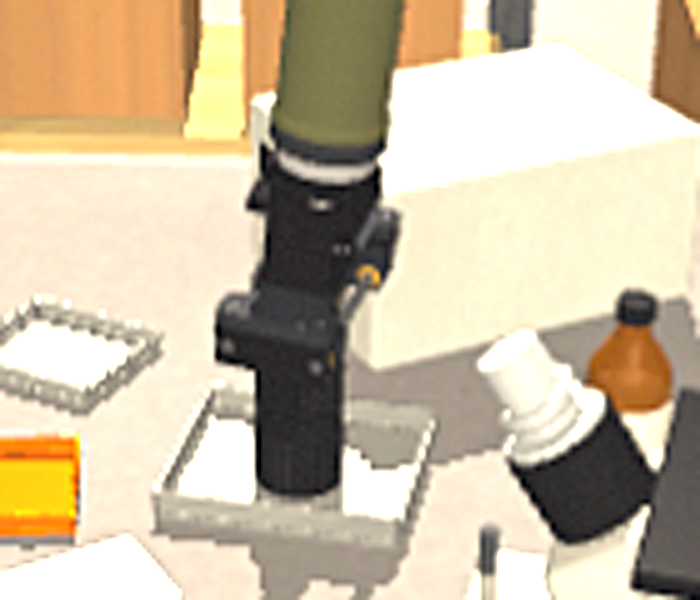

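Released with no residual force. Retreating straight up.

Emit:
carry_out:
  plan:
    - {"fingers": -1, "dx": 0, "dy": 0, "dz": 0, "rx": 0, "ry": 0, "rz": 0}
    - {"fingers": -1, "dx": 0.03, "dy": 0, "dz": -0.3, "rx": 0, "ry": 0, "rz": 0}
    - {"fingers": -1, "dx": 0.06, "dy": 0, "dz": -0.6, "rx": 0, "ry": 0, "rz": 0}
    - {"fingers": -1, "dx": 0.09, "dy": 0, "dz": -0.9, "rx": 0, "ry": 0, "rz": 0}
    - {"fingers": -1, "dx": 0.09, "dy": 0, "dz": -0.9, "rx": 0, "ry": 0, "rz": 0}
    - {"fingers": -1, "dx": 0.09, "dy": 0, "dz": -0.9, "rx": 0, "ry": 0, "rz": 0}
    - {"fingers": -1, "dx": 0.09, "dy": 0, "dz": -0.9, "rx": 0, "ry": 0, "rz": 0}
    - {"fingers": -1, "dx": 0, "dy": 0, "dz": 0, "rx": 0, "ry": 0, "rz": 0}

```text
time_s: 36.05
tool_pos: [0.4314, 0.3028, 0.2025]
tool_rot: [179.8, -5.8, 166.1]
force: [0.2, -0.1, 0.1]
grip_width: 0.0871
```

```bash
python3 lk2.py rel2
python3 - <<'E'
from h import *
c=cams(); a=c["side"]["color"][100:300,140:420,::-1]; b=c["top"]["color"][60:260,120:400,::-1]
cv2.imwrite("pics/fin.png",cv2.resize(np.hstack([a,b]),(800,286),interpolation=cv2.INTER_CUBIC))
E
```

```text
36.05 [-21.    7.8 -15.1  98.7  -2.6  77.3  40.7] [0.4314 0.3028 0.2025] [179.8  -5.8 166.1] [ 0.2 -0.1  0.1] 0.08706744991312641
```

View pics/rel2.png

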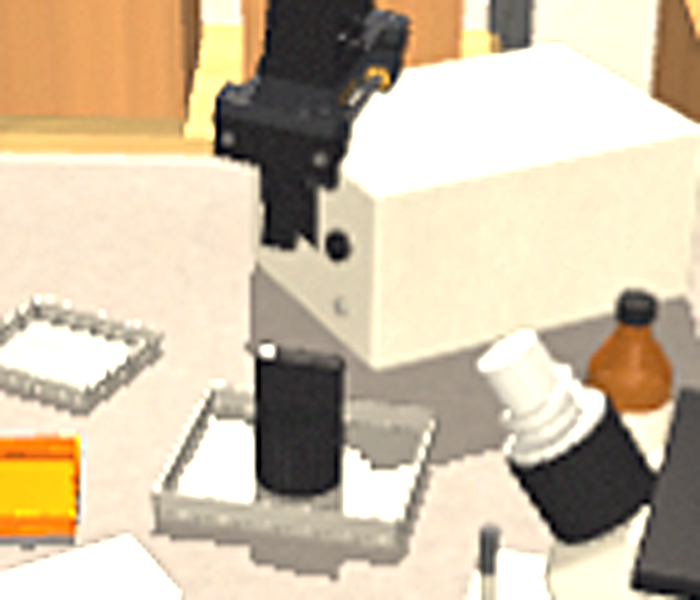

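View pics/fin.png

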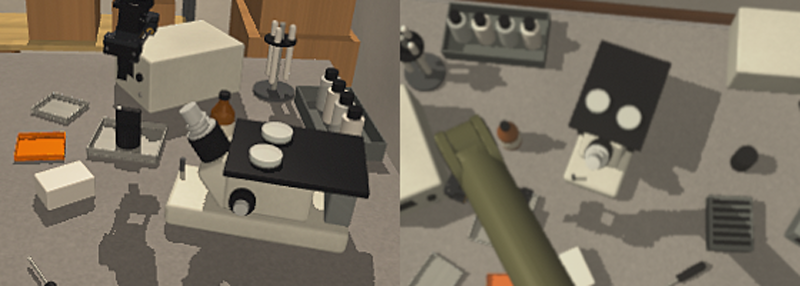

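The cap stands upright in the large steel tray, with its dot at (268,350) in the enlarged crop. The hand is clear, and the dishes, bottle and canister are where they started.

```bash
python3 -c "
from cell import ticket
print(ticket.sign_off())"
```

```text
the job is handed in; nothing more can be done
None
```

The black cap is off the slanted port and standing upright on its rim near the middle of the large steel tray; the job is handed in at about 36 s.

- **Unscrewing:** I turned it about 595° anticlockwise in three strokes with two regrasps, until only its weight showed on the force reading.
- **Pulling off:** A straight pull put joint 2 at its limit, so I turned the freed cap back about 51° clear of the thread. I then pitched the hand 10° in a light grip and pulled it off along the port's axis. It bound slightly on the core; the highest reading there was about 10 N, and I eased it sideways.
- **Setting down:** The cap leaned about 6° in the grip, so I tipped the hand to bring it upright before it touched the floor. I pressed it down with up to about 10 N, backed off, then opened the fingers.

**Last checks:** The final pictures show the cap upright in the tray. The dishes, bottle and canister look unmoved; I checked that by eye, not by measuring. The gripper was open, about 14 cm above the release height, with no force reading.

**Failed or disagreed:**
- The first move call was refused and cost no time.
- Joint 2 sat right at its -17.29° limit during the approach and part of the unscrewing. My readings, rounded to 0.1°, were -17.2° to -17.3°, so I cannot fully rule out touching the limit.
- My first estimate of the port's direction (173.6°) disagreed with the stage edges (166°). I used 166°, and the low forces while unscrewing bore that out.

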